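# Fetch a culture dish from under the riser shelf with a reacher

### The job

A small culture dish has slid under the low wire shelf. Take the orange-triggered reacher by its handle, slip its open jaws under the shelf around the dish, squeeze the trigger just hard enough to hold the thin dish without cracking it, lift it out level and set it down gently, wholly on the lit panel of the light pad. Open the jaws to leave it there, back the reacher off and lay it flat on the bench, without touching the dish with the gripper and without knocking the shelf, the bottles or the big dish.

Things in the scene. Friction and masses are not known exactly. Their poses are not given: they have to be found in the camera images.
- reacher: pistol-grip reacher, 410 mm long, about 150 g, black with orange trigger and aluminium shaft, lying on its side. Origin on its underside, below the shaft axis, level with the handle; x along the shaft to the jaws, y along the handle away from the shaft, z up. Shaft 16 mm thick, axis at z = 20 mm. Jaw head x 273 to 309 mm, 34 mm wide, z 0 to 32 mm. Centre of mass about 90 mm ahead of the handle.
- grip (a point): where to hold the reacher: reacher x = 0, y = 62, z = 22 mm, midway between handle back (flat, x = -28 mm, y 14 to 116, z 0 to 34 mm) and trigger front; 56 mm across, the fingers closing along the reacher's x. As parallel fingers squeeze, the handle follows the rear one: the reacher shifts forward by half the change in opening.
- trigger_face (a point): on the trigger's front face, reacher x = 28, y = 62, z = 17 mm at rest. The trigger is an orange bar, y 14 to 95 mm, z 6 to 28 mm, hinged beside the shaft, sloping 0.15 rad forward at rest, standing 22 mm in front of the handle's front face.
- jaw_mid (a point): point of the reacher midway between the jaw pads: 360 mm ahead of its origin, 11 mm above its underside. Each pad is 46 mm long and 3 to 19 mm above the underside. Open, the pads are about 80 mm apart at their middles and the tips 113 mm over their outsides.
- trigger (a joint): trigger angle, rad: 0 at rest (jaws open), at most 0.42. 0.1 rad moves its face 5 mm and turns each jaw in by 0.08 rad. Its return spring needs about 9 N at the grip to start moving and 12 N at 0.25 rad, where the pads reach the 55 mm of the small dish, parallel. From there about half of each further newton on the trigger goes into each pad. A grip of 5 to 8 N holds the reacher, jaws open.
- jaw_left: left jaw (reacher's +y side): black finger with a rubber pad. Origin at its pivot, 297 mm ahead of the reacher's origin; the middle of the pad is 63 mm ahead of the pivot.
- jaw_right: right jaw, mirror image of the left one.
- dish: small round culture dish with lid, amber filling, 55 mm in diameter, 15 mm high, 20 to 42 g; lies flat on the bench under the shelf. Origin at the centre of its underside, z up. Thin polystyrene: more than 6 N from a jaw, or against shelf or light pad, cracks it.
- shelf: fixed white wire riser shelf, 260 mm deep (its x), 320 mm wide (its y), 64 mm clear height below, top surface at 70 mm. Origin on the bench under its centre; x points inwards from the open side (the mouth, x = -130 mm) to the wire back panel (inner face at x = 122 mm). Legs, 8 mm thick, at x = -124 and 124 mm, y = -157 and 157 mm.
- shelf_mouth (a point): middle of the shelf's open side, on the bench, at x = -130 mm of the shelf.
- light_pad: fixed black LED light pad, 150 mm (its x) by 130 mm (its y), 8 mm high, with a lit cream-white panel 126 by 106 mm in the middle of its top. Origin at the centre of its underside, on the bench.
- big_dish: bystander: large culture dish, 90 mm in diameter, 15 mm high, loose on the bench. Origin at the centre of its underside.
- culture_a: bystander: plugged glass culture bottle, 62 mm in diameter, 137 mm high, standing loose on the shelf. Origin at the centre of its underside.
- culture_b: bystander: a second such bottle, standing on the shelf.
- culture_c: bystander: a third such bottle, standing on the bench.
Things that resemble listed ones, but are neither listed nor needed, are in the scene too. There is more than one size of the light_pad; the one meant has the size given above.

How it is judged:
On the way, in this order (a step that is already met when the one before it is completed fails the run):
1. the dish is held between both jaw pads (over 0.8 N each) while still under the shelf (contact force between each of jaw_left, jaw_right and dish above 0.8 N and x of dish in the frame of shelf above -0.1 m), for 0.3 s.
2. the dish is out from under the shelf, still held between both jaw pads (contact force between each of jaw_left, jaw_right and dish above 0.5 N and x of dish in the frame of shelf below -0.16 m), for 0.1 s.
At the end, for the whole second after the job is handed in: the dish stands level and still on the light pad, its whole rim within the lit panel (1.5 mm allowance), and the reacher lies flat and still on the bench with its jaws open, touching neither dish nor pad (x of dish in the frame of light_pad between -0.037 and 0.037 m and y of dish in the frame of light_pad between -0.027 and 0.027 m and height (world z) of dish between 0.006 and 0.011 m and angle between dish's own z axis and vertical below 0.06 rad and linear speed of each of dish, reacher below 0.01 m/s and value of joint trigger below 0.04 rad and contact force between reacher and dish below 0.02 N and contact force between reacher and light_pad below 0.02 N and height (world z) of reacher below 0.006 m and angle between reacher's own z axis and vertical below 0.05 rad).
It fails at once if the dish cracks: a jaw, the shelf or the light pad presses it with more than 6 N (contact force between any of jaw_left, jaw_right, shelf, light_pad and dish above 6 N).
It fails at once if the gripper touches the dish (contact force between any of the fingers, the arm and dish above 0.05 N).
It fails at once if the dish is tipped by more than about 20 degrees (angle between dish's own z axis and vertical above 0.35 rad).
It fails at once if the reacher or the robot knocks the shelf (over 12 N) (contact force between any of reacher, the arm, the fingers and shelf above 12 N).
It fails at once if a bottle or the big dish is shifted by more than 15 mm or tipped (distance of any of big_dish, culture_a, culture_b, culture_c from where it was at the start of the episode above 0.015 m or angle between any of culture_a, culture_b, culture_c's own z axis and vertical above 0.3 rad).
It also fails if it takes over 51 s, if anything falls off the work surface, if the arm or the gripper's body presses on something with over 40 N, if the wrist force passes 120 N, or if a joint passes its speed limit or range.

### The arm

A 6-joint arm with a two-finger parallel gripper is mounted at the origin on the work surface. World frame = base frame: x ahead of the robot, y to its left, z up, the work surface at z = 0. Lengths are in m, angles in rad, forces in N, time in s.
With the tool pointing down it reaches from about 0.35 to 0.85 m from the base axis. Payload 8.1 kg.
Tool frame: the origin (TCP) lies between the finger pads; the fingertips stand 17 mm ahead of it and the grasp point (between the pads) lies 2 mm behind it (r.nose_length is the distance from the TCP to the fingertips, in m); z points along the fingers, y is the direction in which the jaws open and shut (so a half turn about z gives the same grasp; the last joint's range is limited). The gripper opens to 93 mm and grips with 3 to 60 N. Pads are 15 mm wide; open, the fingers measure 128 mm over their backs; the gripper's body (75 mm by 188 mm) begins 65 mm behind the grasp point.
Start: joints at [-1.329, 0.13, 1.488, -0, 1.523, -0.085], TCP at [0.193, -0.568, 0.196] pointing down, gripper open.
Joint ranges: [-2.96, 2.96], [-0.89, 2.26], [0.02, 2.5], [-1.34, 4.48], [0, 2.73], [-2.66, 2.66]. Speed limits (rad/s): [2.39, 2.39, 2.79, 3.14, 3.14, 3.14].

### API

Orientations are given as a unit quaternion [w, x, y, z].
In Python, from plant import sensors, imaging, order, r gives the robot as it stands.
- The arm moves only by the shell command python3 -m pendant 'ROWS' [FORCE]. ROWS is JSON, a list of rows, each a list of 7 numbers: the shift along the tool's x, y, z in mm, then the turn, a rotation vector about the tool's x, y, z in degrees, then the closure, from 0 (fully open) to 1 (shut). In form: [[x, y, z, ax, ay, az, fingers], ...]. A call has 1 to 8 rows; each row is the pose to reach, as a shift and turn from the pose commanded when the call began, along the tool's axes at that moment; what a row does not reach only later rows make up. A row lasts 1/12 s, in which the tool goes at most 41.7 mm and 7.16 degrees, less where a joint would pass 70% of its speed; a pose out of reach is approached as far as the arm can. A call with a gripper value outside its range is refused whole. The fingers move at their own pace and stop on an object; FORCE is the grip in N (left out, the last holds). Time passes only in rows, so rows that repeat a pose let the fingers close. It gives the time, the measured TCP pose, the force and the opening at its end, in the units of the state.
- sensors.get_obs(): the state, without advancing time (a new reading comes with each control period).
- imaging.camera(name): name is "side" or "top"; returns the picture (400x640x3 uint8, red, green, blue); there is no depth.
- imaging.camera_model(name): a dict with "vfov" (degrees; the focal length in pixels is half the picture's height over the tangent of half this angle, whatever the lens; pixels are square), "cx", "cy" (the principal point, pixels), "k1" (the pictures are not rectified: a ray, as slopes to the right and down, at radius r is drawn at 1 + k1 r^2 times it, then the intrinsics apply), "extrinsics" (4x4, takes a point from camera to world coordinates). Camera axes: x right, y up, looking along -z (the intrinsics and any distortion apply to the point x, -y, -z); pixel columns grow to the right and rows downward; lengths in m; the calibration is good to about 2 mm. A picture is of the moment at which its call begins. camera_model takes no time and is no camera call.
- order.job_done(): hands the job in, once; it reports no verdict.
The state is a dict: "time": time; "q": joint angles; "qd": joint speeds; "effort": joint torques, N m; "tcp_pos": TCP position; "tcp_rot": TCP orientation; "wrist_force": force on the tool from outside, world axes, zero at the start; "moment": the same for the moment, N m; "gripper_width": opening from 0.0 (shut) to 1.0 (fully open).
Only numpy, scipy, OpenCV 4.12 (cv2) and the standard library are available. Lean on these libraries where they do the work, as an engineer would, in place of code of your own. Each camera call takes 0.05 s, during which the arm holds its last target.

## Working session

There is one attempt and no reset: what is moved stays moved. The work goes in short steps, Python scripts to look and compute and a shell command to move; the robot and the scene stay as the last step left them, time stands still between calls to the robot, and variables do not carry over. Pictures are saved under pics/ and viewed, and the job is handed in when it is done.

```bash
ls -la; mkdir -p pics
python3 - <<'E'
from plant import sensors, imaging, order, r
import cv2
for n in ("side","top"):
    im=imaging.camera(n); cv2.imwrite(f"pics/{n}0.png",im[:,:,::-1])
    print(n,imaging.camera_model(n))
print(sensors.get_obs()); print(r, r.nose_length)
E
```

```text
total 12
drwxr-xr-x  3 agent agent 4096 Dec  7 06:51 .
drwxr-xr-x 23 root  root  4096 Dec  7 06:51 ..
drwxr-xr-x  2 agent agent 4096 Dec  7 06:51 pics
side {'vfov': 45.499257964788484, 'cx': 323.94955055364255, 'cy': 195.23182927805922, 'k1': -0.09181056830763434, 'extrinsics': array([[-0.82268938,  0.37671667, -0.42575431,  0.11053065],
       [-0.56841027, -0.53245381,  0.62721823,  0.69065188],
       [ 0.00958905,  0.7580089 ,  0.65217372,  0.8192197 ],
       [ 0.        ,  0.        ,  0.        ,  1.        ]])}
top {'vfov': 53.81563927592341, 'cx': 319.75365321311443, 'cy': 195.64515340833876, 'k1': -0.038864434006386256, 'extrinsics': array([[ 2.48554726e-02,  9.81662201e-01, -1.89001399e-01,
         3.84143101e-01],
       [-9.99676161e-01,  2.54388770e-02,  6.61162408e-04,
        -4.11641655e-02],
       [ 5.45702149e-03,  1.88923759e-01,  9.81976596e-01,
         1.21553428e+00],
       [ 0.00000000e+00,  0.00000000e+00,  0.00000000e+00,
         1.00000000e+00]])}
{'time': 0.1, 'q': array([-1.32939416e+00,  1.31100427e-01,  1.48913778e+00, -2.41675236e-06,
        1.52299364e+00, -8.53948308e-02]), 'qd': array([ 0.00033317, -0.00124386, -0.00335732, -0.00163076,  0.00011959,
        0.00080794]), 'effort': array([ 5.11291892e-04, -5.61339855e+01, -4.93096447e+01,  7.69961276e-02,
        2.91023590e-02, -5.63705055e-05]), 'tcp_pos': array([ 0.19250141, -0.56771551,  0.19500145]), 'tcp_rot': array([-8.17009143e-04,  9.86679800e-01,  1.62672374e-01, -6.50699105e-05]), 'wrist_force': array([-0.12448498,  0.32534493,  0.07611277]), 'moment': array([-0.03593057,  0.00797503,  0.03725155]), 'gripper_width': 1.0004259534706712}
<Robot object at 0x7fe6543fba10> 0.017
```

View pics/top0.png

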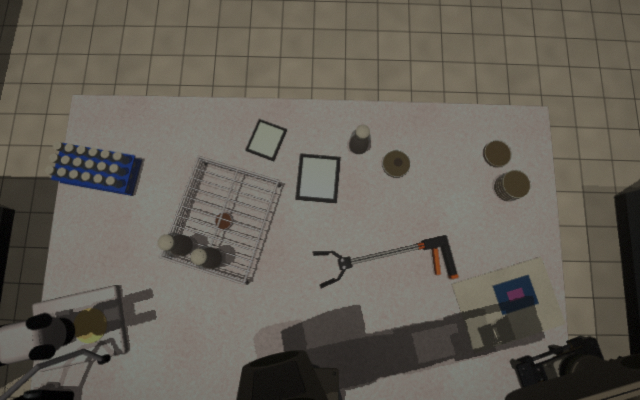

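View pics/side0.png

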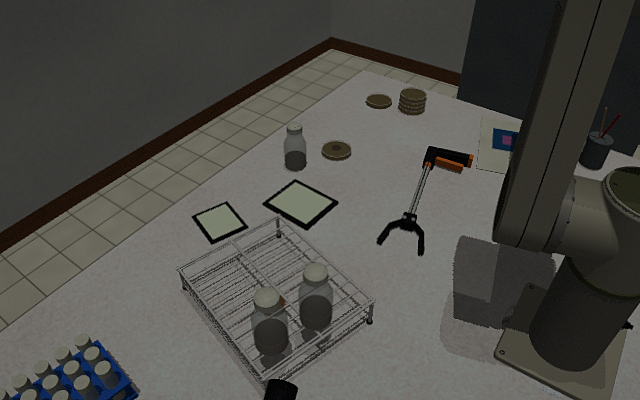

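```bash
cat > h.py <<'E'
import numpy as np, cv2
from plant import sensors, imaging, order, r
from scipy.spatial.transform import Rotation as R
def K(m):
    f=200/np.tan(np.radians(m['vfov'])/2); return np.array([[f,0,m['cx']],[0,f,m['cy']],[0,0,1]]),np.array([m['k1'],0,0,0,0])
def ray(n,uv):
    m=imaging.camera_model(n);k,d=K(m)
    p=cv2.undistortPoints(np.array(uv,float).reshape(-1,1,2),k,d).reshape(-1,2)
    E=m['extrinsics']; v=np.c_[p[:,0],-p[:,1],-np.ones(len(p))]@E[:3,:3].T
    return E[:3,3],v
def plane(n,uv,z):
    o,v=ray(n,uv); return o+v*((z-o[2])/v[:,2])[:,None]
def proj(n,P):
    m=imaging.camera_model(n);k,d=K(m);E=m['extrinsics']
    c=(np.array(P,float).reshape(-1,3)-E[:3,3])@E[:3,:3]
    c=c*[1,-1,-1]; return cv2.projectPoints(c,np.zeros(3),np.zeros(3),k,d)[0].reshape(-1,2)
def tri(u1,u2):
    o1,v1=ray('top',[u1]);o2,v2=ray('side',[u2]);v1=v1[0];v2=v2[0]
    s=np.linalg.lstsq(np.c_[v1,-v2],o2-o1,rcond=None)[0]
    a=o1+s[0]*v1;b=o2+s[1]*v2; return (a+b)/2,np.linalg.norm(a-b)
def snap(n,name):
    im=imaging.camera(n)[:,:,::-1].copy(); cv2.imwrite(f'pics/{name}.png',im); return im
def crop(im,x0,y0,x1,y1,s,name,g=1.0):
    c=cv2.resize(im[y0:y1,x0:x1],None,fx=s,fy=s,interpolation=cv2.INTER_CUBIC)
    c=np.clip(255*(c/255.)**g,0,255).astype('uint8'); cv2.imwrite(f'pics/{name}.png',c)
E
python3 - <<'E'
from h import *
t=cv2.imread('pics/top0.png');s=cv2.imread('pics/side0.png')
crop(t,150,110,350,290,4,'tc1',.5)
crop(t,300,140,480,300,4,'tc2',.5)
crop(s,160,180,400,380,3,'sc1',.5)
E
```

```text
(no output)
```

View pics/tc1.png

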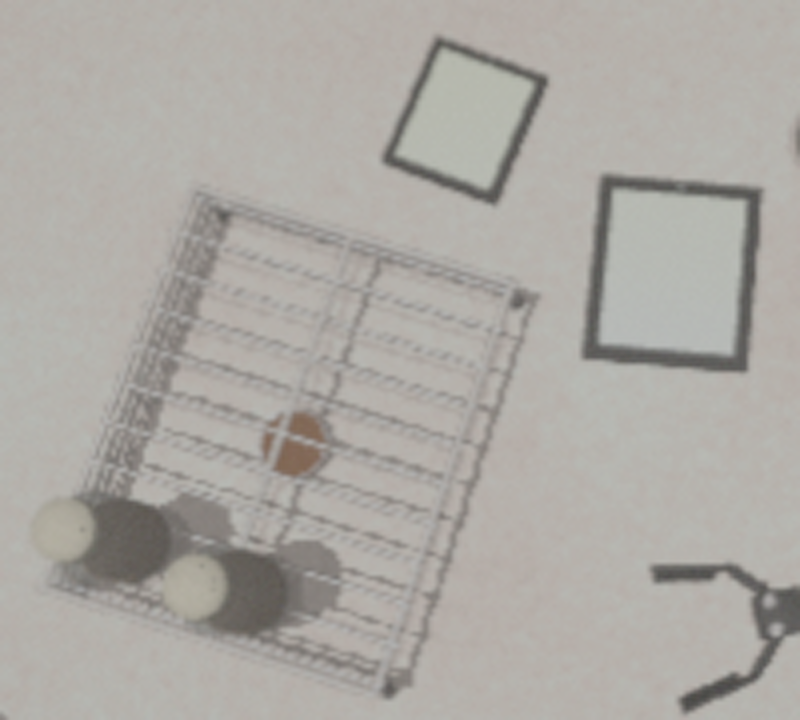

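View pics/tc2.png

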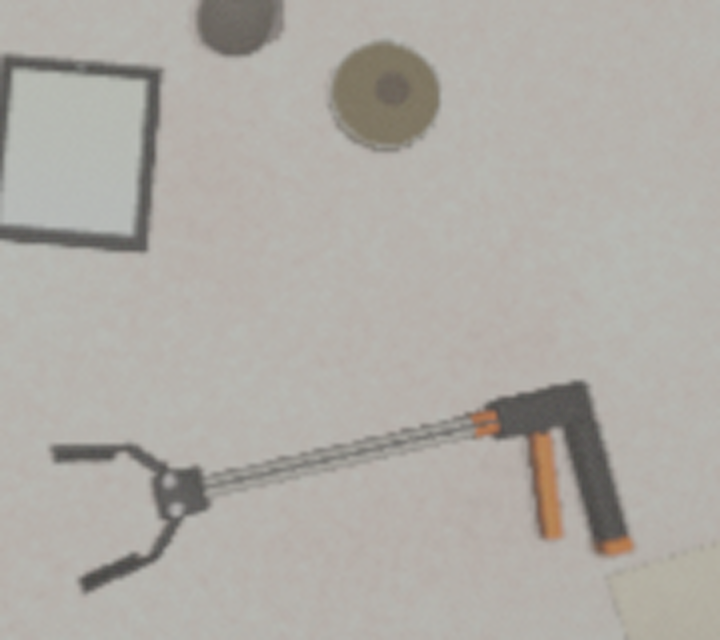

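View pics/sc1.png

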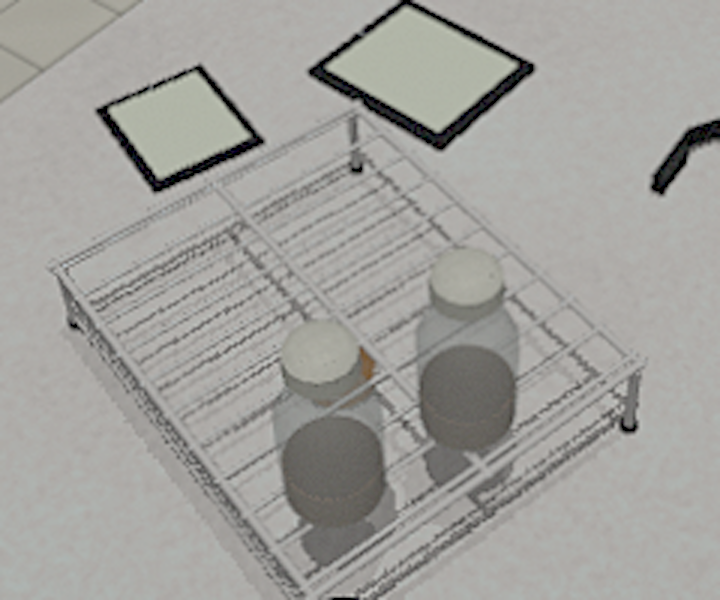

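Run:
```python
from h import *
np.set_printoptions(precision=4,suppress=True)
t=cv2.imread('pics/top0.png').astype(int);s=cv2.imread('pics/side0.png').astype(int)
# pads: bright lit panel contours
for n,im,boxes in (('top',t,[(240,110,295,165),(290,148,345,208)]),('side',s,[(185,195,255,245),(255,175,345,235)])):
    for (x0,y0,x1,y1) in boxes:
        c=im[y0:y1,x0:x1]; dark=(c.max(2)<60).astype('uint8')
        cs,_=cv2.findContours(dark,cv2.RETR_CCOMP,cv2.CHAIN_APPROX_NONE)
        big=max(cs,key=cv2.contourArea); rc=cv2.minAreaRect(cv2.convexHull(big))
        q=cv2.approxPolyDP(cv2.convexHull(big),4,True).reshape(-1,2)+[x0,y0]
        P=plane(n,q,.008); print(n,q.tolist()); print(P[:,:2].tolist(),'sides',np.linalg.norm(P-np.roll(P,-1,0),axis=1),'c',P.mean(0))
# legs
L=plane('top',[(279.75,184.75),(247.5,282),(205.5,163.75)],.003); print('legs',L, np.linalg.norm(L[0]-L[1]),np.linalg.norm(L[0]-L[2]))
# orange/brown dish
c=t[200:240,205:245]; m=(c[:,:,2]-c[:,:,0]>25); ys,xs=np.nonzero(m); print('dish px',xs.min()+205,xs.max()+205,ys.min()+200,ys.max()+200,xs.mean()+205,ys.mean()+200,m.sum())
hull=cv2.convexHull(np.c_[xs,ys].astype(np.int32)); (cx,cy),rad=cv2.minEnclosingCircle(hull); print(cx+205,cy+200,rad, plane('top',[(cx+205,cy+200)],.01), plane('top',[(cx+205-rad,cy+200),(cx+205+rad,cy+200)],.01))
# reacher
c=t[225:300,400:470]; m=(c[:,:,2]-c[:,:,0]>50).astype('uint8')
k,lab,st,ce=cv2.connectedComponentsWithStats(m)
for i in range(1,k): print(st[i],ce[i]+[400,225])
```

```text
top [[259, 120], [286, 130], [273, 160], [246, 150]]
[[0.8613510653115941, 0.16132486737429597], [0.8293675303007195, 0.07226027465835658], [0.7279707160369548, 0.109344299184545], [0.7588848468947679, 0.19722586477637685]] sides [0.0946 0.108  0.0932 0.1086] c [0.7944 0.135  0.008 ]
top [[301, 154], [339, 157], [336, 202], [296, 199]]
[[0.7500809807800446, 0.021110350511300703], [0.7433597025261386, -0.1001007543738192], [0.5977367640264603, -0.09301459266510823], [0.6040034727999724, 0.031719311065498725]] sides [0.1214 0.1458 0.1249 0.1465] c [ 0.6738 -0.0351  0.008 ]
side [[226, 201], [247, 227], [210, 243], [192, 216]]
[[0.833018740716301, 0.0748411486263797], [0.725197187304888, 0.11514934167977331], [0.7604764174380494, 0.20571620680394453], [0.8632838424954024, 0.16548993712240456]] sides [0.1151 0.0972 0.1104 0.0956] c [0.7955 0.1403 0.008 ]
side [[263, 203], [295, 179], [337, 201], [308, 229]]
[[0.7501100670312773, 0.02562557734070181], [0.7426583416367853, -0.0997139076170237], [0.5997635246481168, -0.0902007059120169], [0.6005702965360808, 0.035326338949338676]] sides [0.1256 0.1432 0.1255 0.1499] c [ 0.6733 -0.0322  0.008 ]
legs [[0.6492 0.0848 0.003 ]
 [0.347  0.1691 0.003 ]
 [0.7116 0.3248 0.003 ]] 0.31368419323816277 0.24799097242167
dish px 216 230 213 228 223.88983050847457 221.14406779661016 118
223.0 220.5 7.762187480926514 [[0.5305 0.2541 0.01  ]] [[0.5298 0.2781 0.01  ]
 [0.5311 0.2301 0.01  ]]
[18 18  6  3 13] [420.3846 243.7692]
[19 21  6  3 13] [421.3077 247.    ]
[ 33  23   8  27 125] [436.584 261.328]
[51 49  7  5 25] [454.12 276.28]
```

Run:
```python
from h import *
np.set_printoptions(precision=4,suppress=True)
A=np.array([(210,483),(475,422)])/4+[300,140]-[0.375,0.375]
P=plane('top',A,.02); d=P[0]-P[1]; d=d[:2]/np.linalg.norm(d[:2]); n=np.array([-d[1],d[0]]); print(P,'ang',np.degrees(np.arctan2(d[1],d[0])))
t=cv2.imread('pics/top0.png').astype(int)
# refine shaft line: black/dark pixels symmetrical; print perpendicular profile extents of head & handle in frame about P[1]
def fr(uv,z):
    Q=plane('top',uv,z)[:,:2]-P[1,:2]; return np.c_[Q@d,Q@n]
m=np.zeros(t.shape[:2],bool); m[225:300,305:462]=(t[225:300,305:462].max(2)<70)
o=np.zeros_like(m); o[225:300,415:462]=(t[225:300,415:462,2]-t[225:300,415:462,0]>40)
def ext(mm,name,z,box):
    ys,xs=np.nonzero(mm); q=fr(np.c_[xs,ys],z); k=(q[:,0]>box[0])&(q[:,0]<box[1])&(q[:,1]>box[2])&(q[:,1]<box[3]); q=q[k]
    print(name,k.sum(),'x',q[:,0].min(),q[:,0].max(),'y',q[:,1].min(),q[:,1].max(),'mean',q.mean(0))
ext(m,'handle',.034,(-.2,.0,.02,.2))
ext(m,'handle+housing',.034,(-.2,.0,-.05,.2))
ext(m,'head',.032,(.2,.27,-.03,.03))
ext(m,'jaws z19',.019,(.25,.4,-.1,.1))
ext(o,'trigger',.028,(-.075,-.01,.015,.2))
ext(o,'butt',.034,(-.2,-.075,.015,.2))
```

```text
[[ 0.4191 -0.144   0.02  ]
 [ 0.4694 -0.3445  0.02  ]] ang 104.0825629310424
handle 304 x -0.08595866462715097 -0.022509824965295126 y 0.02033254666228633 0.11171569730558445 mean [-0.0676  0.0634]
handle+housing 574 x -0.08595866462715097 -0.006492297252846231 y -0.01315285640521479 0.11171569730558445 mean [-0.0585  0.0349]
head 166 x 0.20568507497135682 0.25385541954580365 y -0.029376904609587015 0.02937921931421639 mean [0.2336 0.0008]
jaws z19 176 x 0.2502486706056771 0.3172143616658241 y -0.05239034782485484 0.056368675020894835 mean [0.285  0.0025]
trigger 151 x -0.07427546910244347 -0.026921623518918854 y 0.018851988376384667 0.11707426160999525 mean [-0.0406  0.0616]
butt 18 x -0.08770156613901162 -0.07522412570139907 y 0.10666346065466377 0.1185431656077019 mean [-0.0811  0.1124]
```

Run:
```python
from h import *
s=cv2.imread('pics/side0.png');t=cv2.imread('pics/top0.png')
crop(s,370,135,480,265,5,'sc2',.5)
crop(t,400,225,470,285,10,'tc3',.5)
```

```text
(no output)
```

View pics/sc2.png

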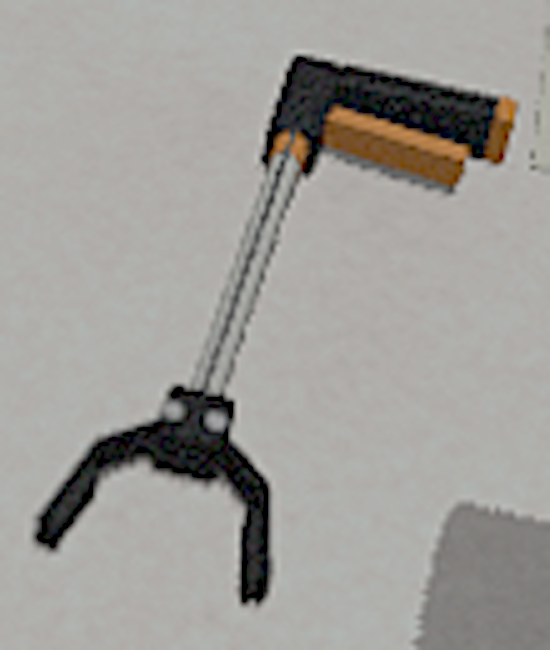

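View pics/tc3.png

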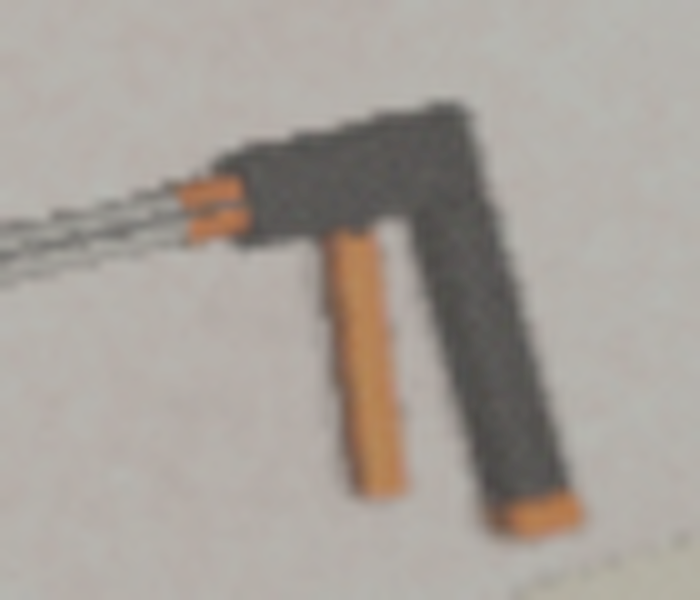

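Run:
```python
from h import *
np.set_printoptions(precision=4,suppress=True)
hb=plane('top',[(446.6,236.1),(456.1,273.6)],.034); print('handle back',hb)
a,e=tri((313.2,253.7),(379,242)); b,e2=tri((321.2,285),(420.4,255)); print(a,e,b,e2,np.linalg.norm(a-b)); 
tp=plane('top',[(313.2,253.7),(321.2,285)],.013); print(tp, np.linalg.norm(tp[0]-tp[1]), tp.mean(0))
ts=plane('side',[(379,242),(420.4,255)],.011); print(ts, np.linalg.norm(ts[0]-ts[1]), ts.mean(0))
# head screws
sc=plane('top',[(342.25,260.25),(344,267)],.032); print('screws',sc.mean(0)); 
ss=plane('side',[(370+174/5,135+410/5),(370+216/5,135+420/5)],.032); print('screws',ss.mean(0)); 
bt=plane('side',[(370+297/5,135+60/5),(370+505/5,135+97/5)],.034);print('hb side',bt)
```

```text
handle back [[ 0.4974 -0.4271  0.034 ]
 [ 0.3868 -0.4519  0.034 ]]
[ 0.4377 -0.0261  0.0079] 0.002379173355488142 [ 0.3434 -0.0533 -0.002 ] 0.0009156881632875576 0.09864729730437997
[[ 0.4364 -0.0266  0.013 ]
 [ 0.3443 -0.053   0.013 ]] 0.09575140580919535 [ 0.3903 -0.0398  0.013 ]
[[ 0.4376 -0.023   0.011 ]
 [ 0.3393 -0.0417  0.011 ]] 0.10004799906189576 [ 0.3884 -0.0323  0.011 ]
screws [ 0.4086 -0.1163  0.032 ]
screws [ 0.4092 -0.1156  0.032 ]
hb side [[ 0.4959 -0.4163  0.034 ]
 [ 0.3826 -0.4531  0.034 ]]
```

```bash
cat >> h.py <<'E'
def plan(target,theta=None):
    """target TCP world pos, theta = wanted reacher x yaw (deg; tool y = -reacher x). prints tool-axes shift (mm), turn (deg)"""
    o=sensors.get_obs(); q=o['tcp_rot']; Rm=R.from_quat(q,scalar_first=True)
    sh=Rm.inv().apply(np.array(target)-o['tcp_pos'])*1000
    tr=np.zeros(3)
    if theta is not None:
        a=np.radians(theta); y=-np.array([np.cos(a),np.sin(a),0]); z=np.array([0,0,-1.]); x=np.cross(y,z)
        tr=np.degrees((Rm.inv()*R.from_matrix(np.c_[x,y,z])).as_rotvec())
    print('shift',sh.round(1),'turn',tr.round(2),'rows>=',np.ceil(max(np.linalg.norm(sh)/41.7,np.linalg.norm(tr)/7.16)))
def st():
    o=sensors.get_obs(); Rm=R.from_quat(o['tcp_rot'],scalar_first=True).as_matrix()
    print('t',round(o['time'],2),'tcp',o['tcp_pos'].round(4),'ry',round(float(np.degrees(np.arctan2(-Rm[1,1],-Rm[0,1]))),2),'zt',Rm[:,2].round(4),'F',o['wrist_force'].round(2),'M',o['moment'].round(2),'w',round(float(o['gripper_width'])*93,2))
E
python3 -c "
from h import *
st(); plan([.423,-.4165,.12],104.5)"
```

```text
t 0.1 tcp [ 0.1925 -0.5677  0.195 ] ry 108.72 zt [-4.0e-04  1.6e-03 -1.0e+00] F [-0.12  0.33  0.08] M [-0.04  0.01  0.04] w 93.04
shift [266.8 -69.1  75.2] turn [-0.09 -0.    4.22] rows>= 7.0
```

```bash
python3 -m pendant '[[38,-10,5,0,0,0.6,0],[76,-20,15,0,0,1.2,0],[114,-30,25,0,0,1.8,0],[152,-39,38,0,0,2.4,0],[190,-49,50,0,0,3,0],[228,-59,63,0,0,3.6,0],[255,-66,72,0,0,4.2,0],[266.8,-69.1,75.2,0,0,4.2,0]]'; python3 -c "
from h import *
st(); plan([.423,-.4165,.019],104.5); im=snap('top','t1'); crop(im,300,200,480,320,4,'t1c',.5)"
```

```text
time: 0.77
tcp_pos: [0.4251, -0.4135, 0.1183]
tcp_rot: [-0.002, 0.992, 0.128, -0.0]
wrist_force: [-0.3, -0.1, -0.2]
gripper_width: 0.998
t 0.77 tcp [ 0.4251 -0.4135  0.1183] ry 104.66 zt [-0.0014  0.0033 -1.    ] F [-0.33 -0.08 -0.24] M [-0.01  0.08 -0.01] w 92.85
shift [-2.8  2.8 99.3] turn [-0.2   0.03  0.17] rows>= 3.0
```

View pics/t1c.png

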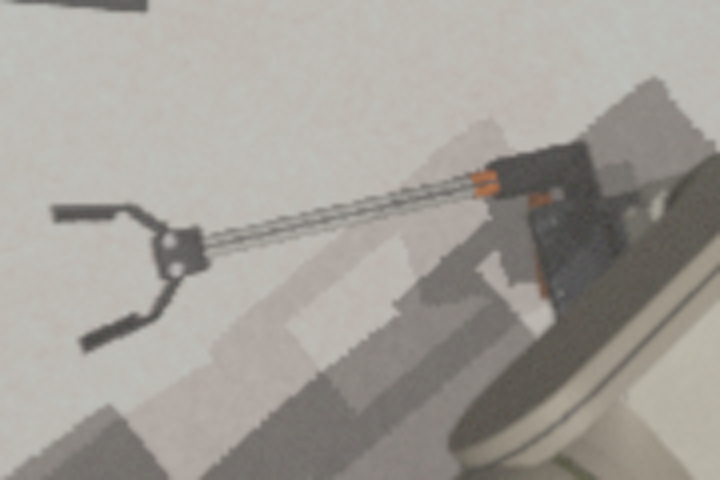

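```bash
python3 -m pendant '[[0,0,0,0,0,0,0],[0,0,25,0,0,0,0],[0,0,55,0,0,0,0],[0,0,85,0,0,0,0],[0,0,96,0,0,0,0],[0,0,98,0,0,0,0],[0,0,98,0,0,0,0]]' 6; python3 -c "
from h import *
st(); im=snap('side','s1'); crop(im,370,110,490,240,5,'s1c',.5)"
```

```text
time: 1.4
tcp_pos: [0.4222, -0.4178, 0.0229]
tcp_rot: [-0.0, 0.992, 0.126, -0.0]
wrist_force: [0.0, -0.1, 0.6]
gripper_width: 1.001
t 1.4 tcp [ 0.4222 -0.4178  0.0229] ry 104.46 zt [-7.e-04  5.e-04 -1.e+00] F [ 0.02 -0.14  0.64] M [-0.02 -0.03  0.03] w 93.12
```

View pics/s1c.png

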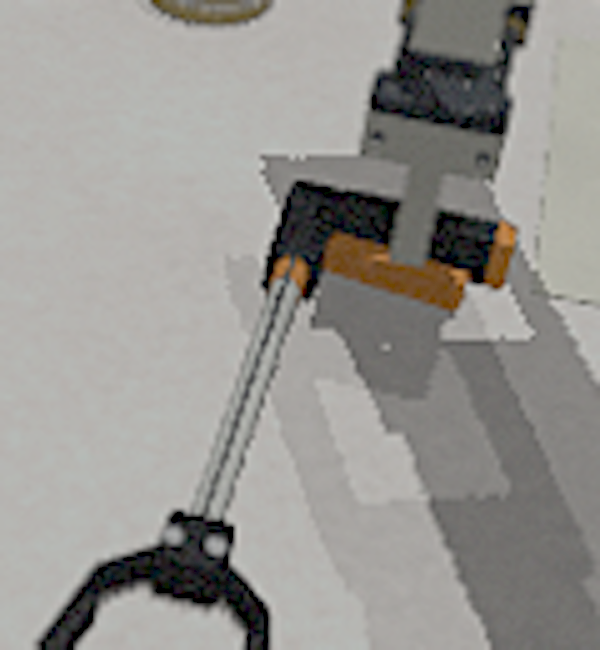

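Run:
```python
from h import *
im=cv2.imread('pics/s1.png'); d=np.array([-.25,.968,0]);T=np.array([.4222,-.4178,.0229])
for s in (1,-1):
  for off in (.0465,.064):
    for z in (.006,.06): print(s,off,z,((proj('side',T*[1,1,0]+s*off*d+[0,0,z])-[370,110])*5).round())
crop(im,415,140,475,180,10,'s1d',.5)
```

```text
1 0.0465 0.006 [[395. 314.]]
1 0.0465 0.06 [[413. 236.]]
1 0.064 0.006 [[390. 332.]]
1 0.064 0.06 [[408. 254.]]
-1 0.0465 0.006 [[419. 223.]]
-1 0.0465 0.06 [[436. 146.]]
-1 0.064 0.006 [[423. 207.]]
-1 0.064 0.06 [[441. 131.]]
```

View pics/s1d.png

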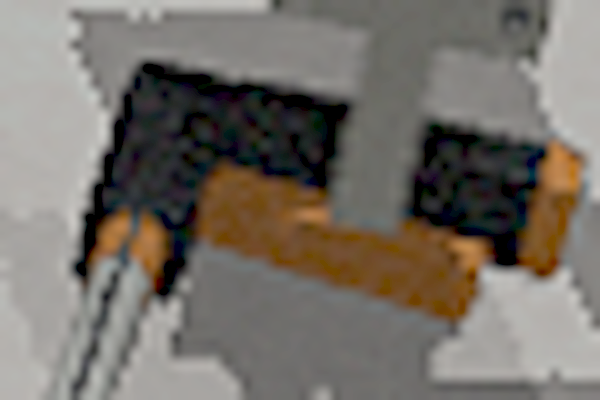

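Run:
```python
from h import *
d=np.array([-.25,.968]);n=np.array([-.968,-.25]);T=np.array([.4222,-.4178])
for u in [(449,151.5),(455,153),(449,162.4),(452,163),(440,159.5),(462.5,170),(446,163.5)]:
  for z in (.028,.034,.05):
    p=plane('side',[u],z)[0,:2]; print(u,z,((p-T)@d*1000).round(1),((p-T)@n*1000).round(1))
im=snap('top','t2'); crop(im,400,200,480,280,8,'t2c',.5)
```

```text
(449, 151.5) 0.028 -24.2 -14.8
(449, 151.5) 0.034 -15.3 -14.5
(449, 151.5) 0.05 8.5 -13.7
(455, 153) 0.028 -23.1 2.7
(455, 153) 0.034 -14.2 2.8
(455, 153) 0.05 9.5 3.3
(449, 162.4) 0.028 28.8 -6.7
(449, 162.4) 0.034 37.3 -6.5
(449, 162.4) 0.05 60.0 -5.9
(452, 163) 0.028 28.6 1.7
(452, 163) 0.034 37.1 1.8
(452, 163) 0.05 59.8 2.3
(440, 159.5) 0.028 24.4 -32.9
(440, 159.5) 0.034 32.9 -32.5
(440, 159.5) 0.05 55.7 -31.3
(462.5, 170) 0.028 50.3 33.9
(462.5, 170) 0.034 58.7 33.8
(462.5, 170) 0.05 80.9 33.6
(446, 163.5) 0.028 37.1 -13.9
(446, 163.5) 0.034 45.5 -13.6
(446, 163.5) 0.05 68.0 -12.8
```

View pics/t2c.png

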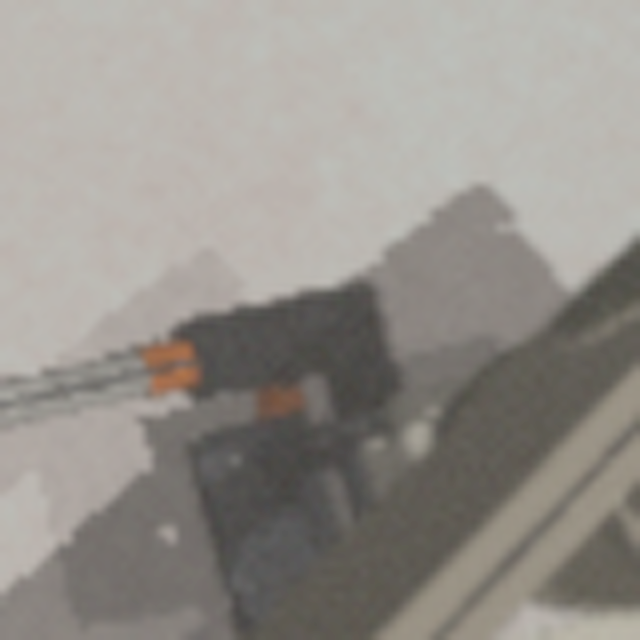

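Run:
```python
from h import *
d=np.array([-.25,.968]);n=np.array([-.968,-.25]);T=np.array([.4222,-.4178])
def W(x,y,z): return np.r_[T+d*x+n*y,z]
for nm,p in (('front body lowerL',W(.094,-.0375,.088)),('front body lowerR',W(.094,.0375,.088)),('rear body L',W(-.094,-.0375,.088)),('front finger tip in L',W(.0465,-.0075,.006)),('tcp',W(0,0,.0229))):
    print(nm,'side crop',((proj('side',p)-[370,110])*5).round(),'top crop',((proj('top',p)-[400,200])*8).round())
O=np.array([.4833,-.401])
def V(x,y,z): return np.r_[O+d*x+n*y,z]
for nm,p in (('trig low end bottom front',V(.033,.095,.006)),('trig low top front',V(.033,.095,.028)),('trig hinge end top',V(.021,.014,.028)),('handle back corner top',V(-.028,.0,.034)),('butt back top',V(-.028,.116,.034)),('butt front top',V(0,.116,.034))):
    print(nm,'side crop',((proj('side',p)-[370,110])*5).round(),'tc3',((proj('top',p)-[400,225])*10).round(),'s1d',((proj('side',p)-[415,140])*10).round())
```

```text
front body lowerL side crop [[338. 227.]] top crop [[121. 444.]]
front body lowerR side crop [[481. 258.]] top crop [[178. 653.]]
rear body L side crop [[392.  51.]] top crop [[622. 323.]]
front finger tip in L side crop [[382. 311.]] top crop [[210. 501.]]
tcp side crop [[413. 243.]] top crop [[345. 491.]]
trig low end bottom front side crop [[455. 313.]] tc3 [[336. 494.]] s1d [[459. 327.]]
trig low top front side crop [[462. 282.]] tc3 [[358. 494.]] s1d [[475. 264.]]
trig hinge end top side crop [[322. 239.]] tc3 [[322. 219.]] s1d [[194. 178.]]
handle back corner top side crop [[314. 179.]] tc3 [[470. 135.]] s1d [[179.  57.]]
butt back top side crop [[515. 221.]] tc3 [[579. 516.]] s1d [[580. 143.]]
butt front top side crop [[509. 249.]] tc3 [[490. 539.]] s1d [[569. 197.]]
```

View pics/s1.png

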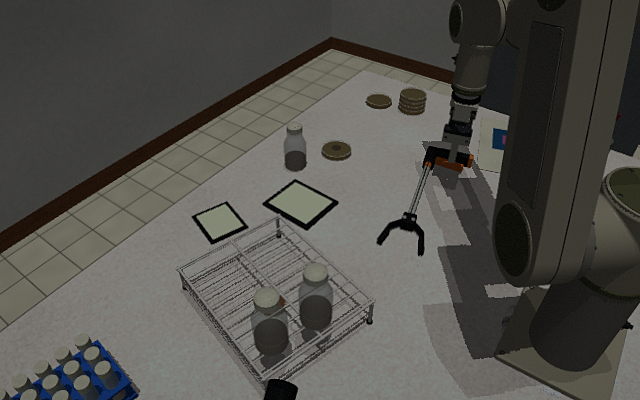

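Run:
```python
from h import *
print(proj('side',[[0,0,0],[0,0,.2]]),proj('top',[[0,0,0]]))
im=cv2.imread('pics/s1.png'); crop(im,410,0,510,200,4,'s1e',.45)
st()
```

```text
[[562.06585792 342.84944332]
 [601.74212359 278.57080539]] [[299.82917505 406.14078954]]
t 1.5 tcp [ 0.4238 -0.4189  0.0251] ry 104.49 zt [ 0.002  -0.0025 -1.    ] F [ 0.46 -0.11  0.45] M [-0.02 -0.03 -0.02] w 93.14
```

View pics/s1e.png

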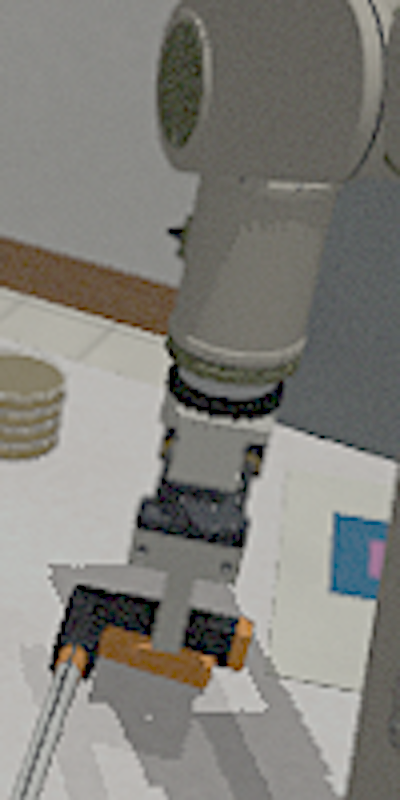

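Run:
```python
from h import *
for z in (.006,.023,.087,.15,.2,.25,.3): print(z,((proj('side',[.423,-.418,z])-[410,0])*4).round())
im=snap('top','t3'); crop(im,330,200,510,380,4,'t3c',.45)
st()
```

```text
0.006 [[165. 653.]]
0.023 [[169. 634.]]
0.087 [[186. 559.]]
0.15 [[203. 481.]]
0.2 [[218. 416.]]
0.25 [[233. 347.]]
0.3 [[248. 275.]]
t 1.55 tcp [ 0.4241 -0.419   0.0254] ry 104.5 zt [ 0.0024 -0.003  -1.    ] F [ 0.3  -0.53  0.65] M [ 0.03 -0.   -0.01] w 92.89
```

View pics/t3c.png

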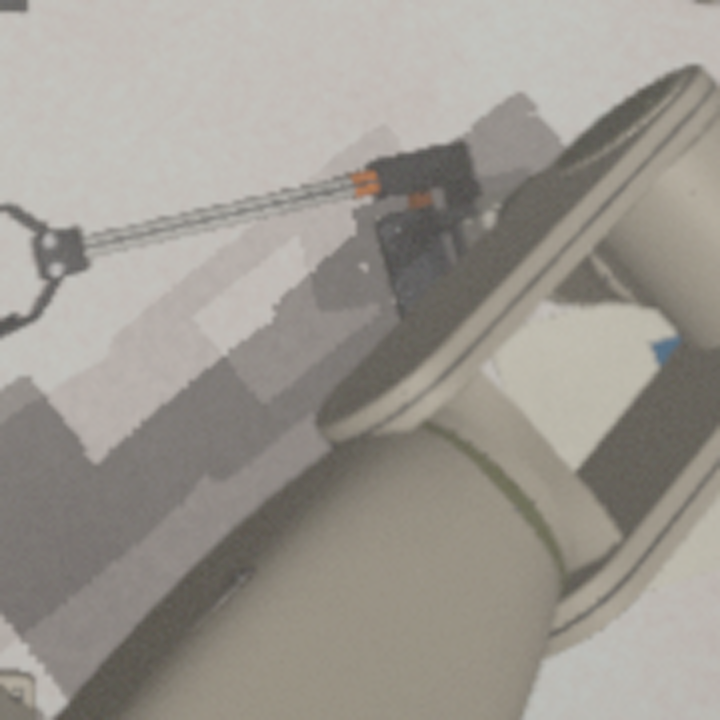

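```bash
python3 -m pendant '[[0,0,-30,0,0,0,0],[0,0,-65,0,0,0,0],[0,0,-80,0,0,0,0],[0,0,-80,0,0,0,0]]' 6; python3 -c "
from h import *
st(); im=snap('side','s2'); crop(im,400,60,500,200,5,'s2c',.45)
d=np.array([-.25,.968]);n=np.array([-.968,-.25])
o=sensors.get_obs()['tcp_pos']
for x in (-.064,-.0465,0,.0465,.064):
  for z in (-.017,.02,.065): print(x,z,((proj('side',np.r_[o[:2]+d*x,o[2]+z])-[400,60])*5).round())
"
```

```text
time: 1.88
tcp_pos: [0.4263, -0.4208, 0.1107]
tcp_rot: [0.005, 0.992, 0.126, 0.003]
wrist_force: [0.6, -0.5, 1.7]
gripper_width: 1.002
t 1.88 tcp [ 0.4263 -0.4208  0.1107] ry 104.53 zt [ 0.0077 -0.0091 -0.9999] F [ 0.57 -0.5   1.73] M [ 0.05 -0.06  0.03] w 93.19
-0.064 -0.017 [[297. 332.]]
-0.064 0.02 [[309. 276.]]
-0.064 0.065 [[324. 206.]]
-0.0465 -0.017 [[293. 348.]]
-0.0465 0.02 [[305. 292.]]
-0.0465 0.065 [[320. 221.]]
0 -0.017 [[281. 391.]]
0 0.02 [[294. 334.]]
0 0.065 [[309. 262.]]
0.0465 -0.017 [[269. 436.]]
0.0465 0.02 [[282. 378.]]
0.0465 0.065 [[298. 305.]]
0.064 -0.017 [[264. 453.]]
0.064 0.02 [[277. 395.]]
0.064 0.065 [[293. 322.]]
```

View pics/s2c.png

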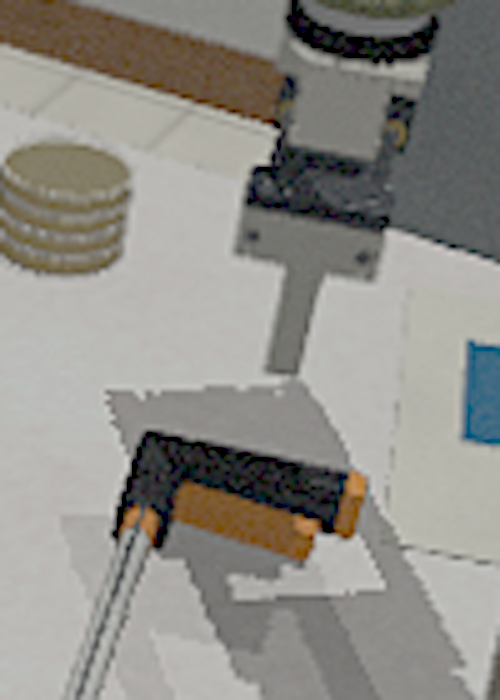

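```bash
python3 -m pendant '[[0,0,0,0,0,0,1],[0,0,0,0,0,0,1],[0,0,0,0,0,0,1],[0,0,0,0,0,0,1],[0,0,0,0,0,0,1],[0,0,0,0,0,0,1]]' 6; python3 -c "
from h import *
st(); im=snap('side','s3'); crop(im,400,60,500,200,5,'s3c',.45); print(sensors.get_obs()['q'])
"
```

```text
time: 2.43
tcp_pos: [0.4229, -0.4168, 0.102]
tcp_rot: [-0.001, 0.992, 0.126, -0.0]
wrist_force: [0.4, 0.6, 0.1]
gripper_width: 0.618
t 2.43 tcp [ 0.4229 -0.4168  0.102 ] ry 104.52 zt [-8.e-04  9.e-04 -1.e+00] F [0.35 0.58 0.13] M [-0.    0.07 -0.  ] w 57.49
[-8.64566797e-01  1.76449245e-01  1.61091991e+00 -3.69840465e-06
  1.35501040e+00  4.52703170e-01]
```

View pics/s3c.png

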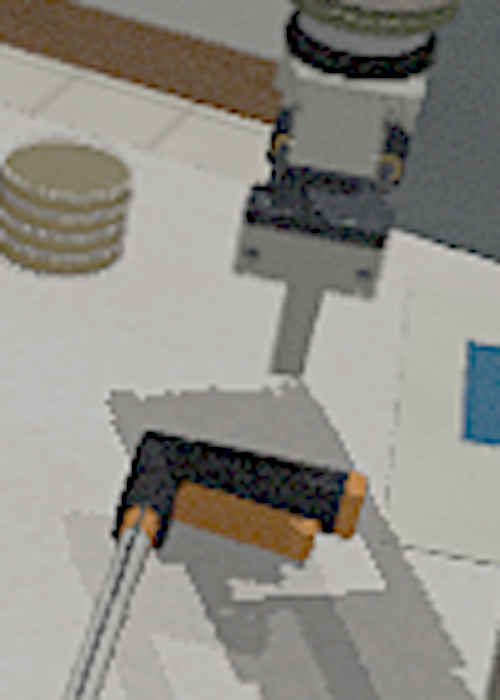

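Run:
```python
from h import *
d=np.array([-.25,.968]);o=sensors.get_obs()['tcp_pos']; print(o)
for x in (.0287,.046):
  for z in (-.017,.0,.03,.065,.08,.1): print(x,z,((proj('side',np.r_[o[:2]+d*x,o[2]+z])-[400,60])*5).round())
im=cv2.imread('pics/s3.png'); crop(im,435,100,480,150,16,'s3d',.6)
im=cv2.imread('pics/s1.png'); crop(im,425,125,475,185,12,'s1f',.6)
```

```text
[ 0.4229549  -0.41695554  0.10223449]
0.0287 -0.017 [[274. 430.]]
0.0287 0.0 [[280. 404.]]
0.0287 0.03 [[290. 358.]]
0.0287 0.065 [[302. 301.]]
0.0287 0.08 [[308. 276.]]
0.0287 0.1 [[315. 243.]]
0.046 -0.017 [[269. 448.]]
0.046 0.0 [[275. 421.]]
0.046 0.03 [[286. 374.]]
0.046 0.065 [[298. 318.]]
0.046 0.08 [[304. 293.]]
0.046 0.1 [[311. 259.]]
```

View pics/s3d.png

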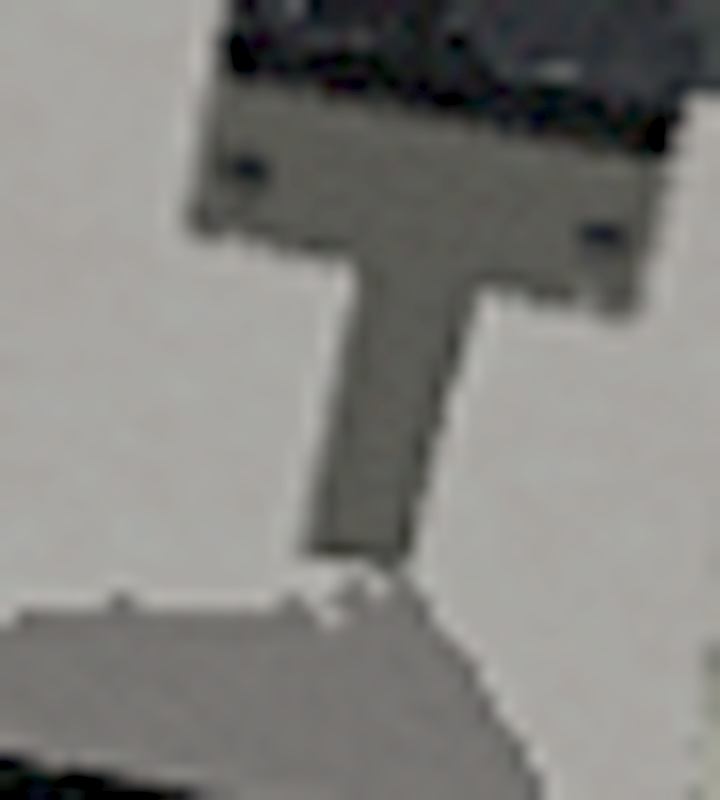

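View pics/s1f.png

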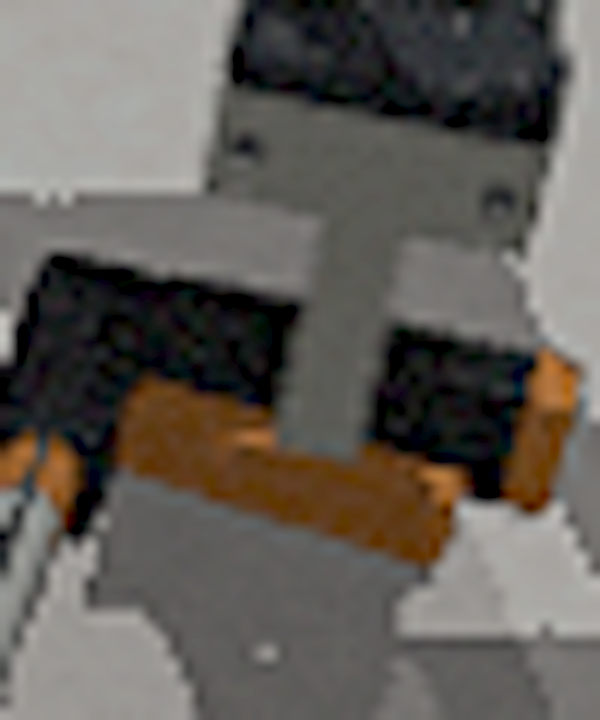

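```bash
python3 -m pendant '[[0,0,0,0,0,0,0],[0,0,0,0,0,0,0],[0,0,0,0,0,0,0],[0,0,15,0,0,0,0],[0,0,45,0,0,0,0],[0,0,70,0,0,0,0],[0,0,80,0,0,0,0],[0,0,82,0,0,0,0]]' 6; python3 -m pendant '[[0,0,0,0,0,0,0],[0,0,0,0,0,0,0.2],[0,0,0,0,0,0,0.4],[0,0,0,0,0,0,0.5],[0,0,0,0,0,0,0.6],[0,0,0,0,0,0,0.6],[0,0,0,0,0,0,0.6]]' 6;  python3 -c "
from h import *
st(); im=snap('side','s4'); crop(im,410,110,490,200,8,'s4c',.6); st()
"
```

```text
time: 3.15
tcp_pos: [0.4215, -0.4153, 0.0178]
tcp_rot: [-0.002, 0.992, 0.126, -0.001]
wrist_force: [0.1, 0.5, -0.4]
gripper_width: 0.996
time: 3.73
tcp_pos: [0.4233, -0.4173, 0.0212]
tcp_rot: [0.0, 0.992, 0.126, 0.0]
wrist_force: [-1.3, 0.7, 0.6]
gripper_width: 0.623
t 3.73 tcp [ 0.4233 -0.4173  0.0212] ry 104.53 zt [ 4.e-04 -5.e-04 -1.e+00] F [-1.34  0.65  0.59] M [-0.02 -0.02  0.04] w 57.91
t 3.78 tcp [ 0.4232 -0.4173  0.021 ] ry 104.52 zt [ 3.e-04 -3.e-04 -1.e+00] F [ 0.41  0.3  -0.57] M [-0.05  0.05  0.  ] w 53.93
```

View pics/s4c.png

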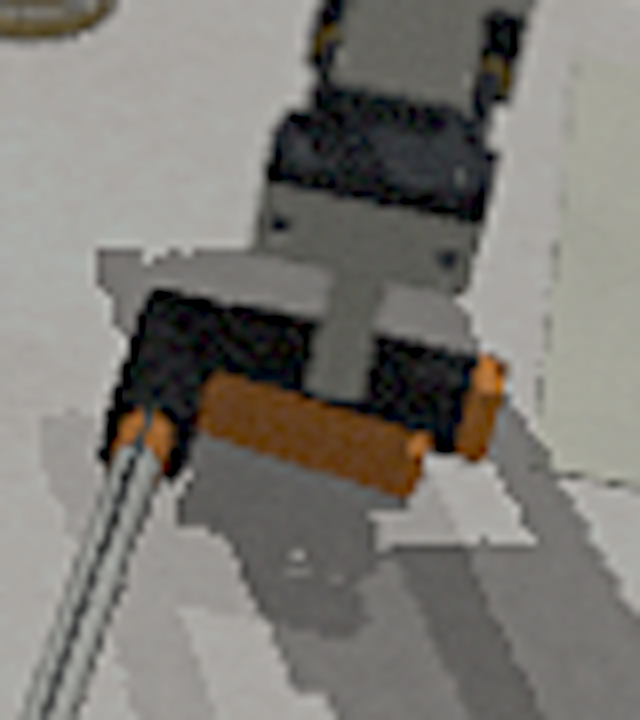

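```bash
python3 -m pendant '[[0,0,0,0,0,0,0.7],[0,0,0,0,0,0,0.7]]' 6;  python3 -c "
from h import *
st(); im=snap('side','s5'); crop(im,410,110,490,200,8,'s5c',.6); im=snap('top','t5'); crop(im,380,200,480,300,7,'t5c',.6); st()
"
```

```text
time: 3.95
tcp_pos: [0.4231, -0.4171, 0.0207]
tcp_rot: [-0.0, 0.992, 0.126, 0.0]
wrist_force: [0.1, -0.1, -0.2]
gripper_width: 0.434
t 3.95 tcp [ 0.4231 -0.4171  0.0207] ry 104.52 zt [ 0.e+00  1.e-04 -1.e+00] F [ 0.14 -0.13 -0.18] M [-0.03  0.08 -0.02] w 40.4
t 4.05 tcp [ 0.4231 -0.4171  0.0207] ry 104.52 zt [-1.e-04  1.e-04 -1.e+00] F [-0.51  0.37 -0.52] M [-0.03 -0.    0.01] w 32.43
```

View pics/s5c.png

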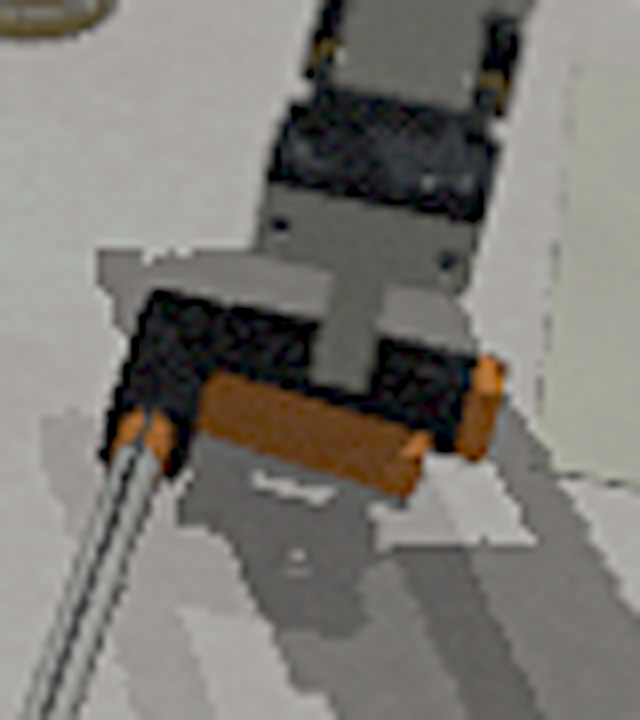

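View pics/t5c.png

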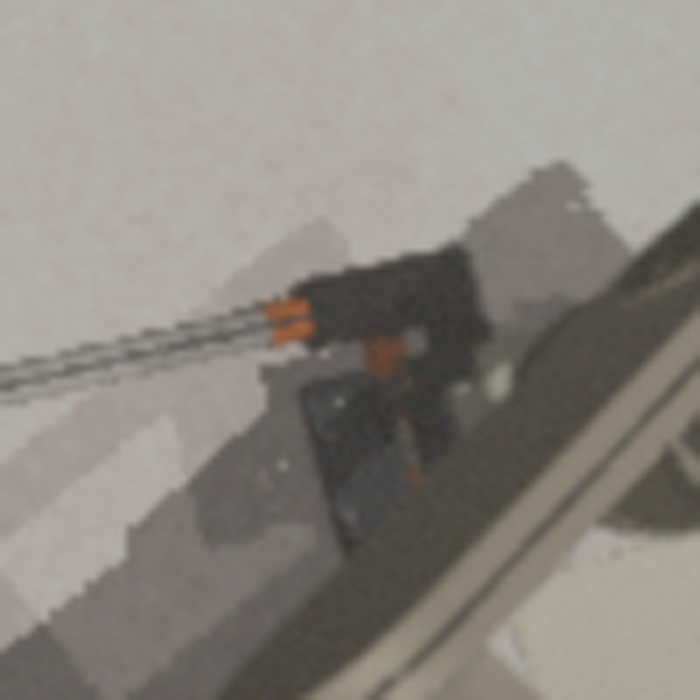

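Run:
```python
from h import *
d=np.array([-.25,.968]);n=np.array([-.968,-.25]);o=np.array([.4231,-.4171,.0207])
def solve(uv,x,off,s):
    u=np.array(uv)/s+off-0.5*(1-1/s)*0
    c,v=ray('side',[u]); v=v[0]
    # intersect plane (p-o).d = x
    D=np.r_[d,0]; t=(x-(c-o)@D)/(v@D); p=c+t*v; return (p-o)@np.r_[n,0], p[2]-o[2]
for nm,uv in (('tipL',(315,385)),('tipR',(372,395)),('plateL',(255,245)),('plateR',(468,292)),('plate mid',(345,275))):
    print(nm,[solve(uv,x,np.array([410,110]),8) for x in (.0377,.0202)])
```

```text
tipL [(np.float64(-0.0069167895505723425), np.float64(0.02817031200068359)), (np.float64(-0.007428635061783316), np.float64(0.01605513710008982))]
tipR [(np.float64(0.012597283650336105), np.float64(0.029124768552813592)), (np.float64(0.01239233318296137), np.float64(0.017024604254178118))]
plateL [(np.float64(-0.03626577955440422), np.float64(0.0789099073293093)), (np.float64(-0.03723919244219756), np.float64(0.06759270680199442))]
plateR [(np.float64(0.035669681304179766), np.float64(0.07800357279795528)), (np.float64(0.03582758714140556), np.float64(0.06667211847683413))]
plate mid [(np.float64(-0.004980199621395823), np.float64(0.07455742125372883)), (np.float64(-0.005461588659215147), np.float64(0.06317176979916744))]
```

```bash
python3 -m pendant '[[0,0,0,0,0,0,0],[0,0,0,0,0,0,0],[0,0,0,0,0,0,0],[0,0,0,0,0,0,0],[0,0,0,0,0,0,0],[0,0,0,0,0,0,0],[0,0,0,0,0,0,0],[0,0,0,0,0,0,0]]' 6;  python3 -m pendant '[[0,0,4,0,0,0,0],[0,0,8,0,0,0,0],[0,0,10,0,0,0,0],[0,0,10,0,0,0,0]]';python3 -m pendant '[[0,0,4,0,0,0,0],[0,0,8,0,0,0,0],[0,0,10,0,0,0,0],[0,0,10,0,0,0,0]]'; python3 -c "
from h import *
st(); im=snap('side','s6'); crop(im,410,110,490,200,8,'s6c',.6);  st()
"
```

```text
time: 4.72
tcp_pos: [0.4231, -0.4171, 0.0207]
tcp_rot: [-0.0, 0.992, 0.126, 0.0]
wrist_force: [0.8, -0.3, 0.2]
gripper_width: 0.87
time: 5.05
tcp_pos: [0.4226, -0.4165, 0.0096]
tcp_rot: [-0.001, 0.992, 0.126, -0.0]
wrist_force: [-0.2, -0.9, -0.0]
gripper_width: 1.003
time: 5.38
tcp_pos: [0.4227, -0.4167, -0.0001]
tcp_rot: [-0.001, 0.992, 0.126, -0.0]
wrist_force: [-0.3, -0.0, 0.8]
gripper_width: 0.997
t 5.38 tcp [ 4.227e-01 -4.167e-01 -1.000e-04] ry 104.52 zt [-8.e-04  1.e-03 -1.e+00] F [-0.29 -0.02  0.76] M [-0.01  0.03  0.02] w 92.74
t 5.43 tcp [ 4.228e-01 -4.168e-01  2.000e-04] ry 104.52 zt [-6.e-04  7.e-04 -1.e+00] F [ 0.36 -0.56 -0.55] M [-0.    0.02 -0.04] w 92.94
```

View pics/s6c.png

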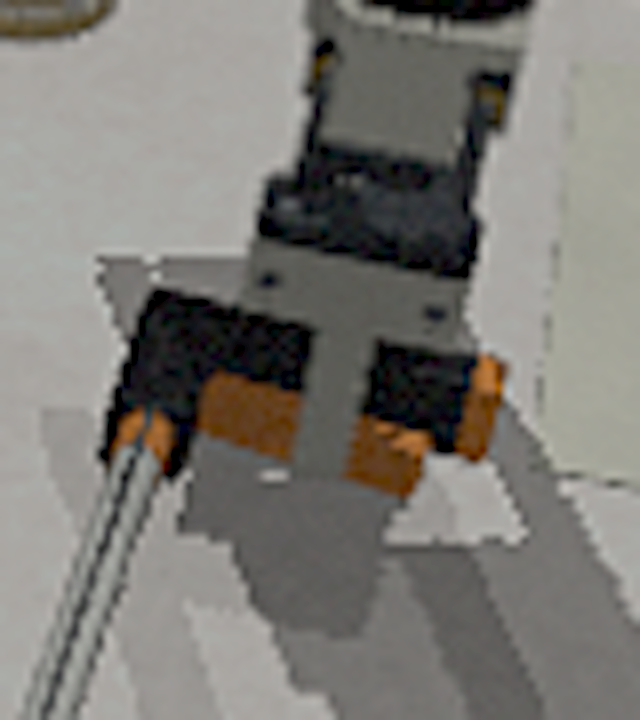

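The reported TCP height disagrees with both the pictures and the free-closing test: the fingertips sit about 30 mm above the reported TCP instead of 17 mm below it. I'll go down in small steps and watch the force.

```bash
python3 -m pendant '[[0,0,4,0,0,0,0],[0,0,8,0,0,0,0],[0,0,12,0,0,0,0],[0,0,12,0,0,0,0]]'; python3 -m pendant '[[0,0,3,0,0,0,0],[0,0,5,0,0,0,0],[0,0,5,0,0,0,0]]'; python3 -c "
from h import *
st(); im=snap('side','s7'); crop(im,410,110,490,200,8,'s7c',.6);  st()
"
```

```text
time: 5.77
tcp_pos: [0.4226, -0.4165, -0.0125]
tcp_rot: [-0.001, 0.992, 0.126, -0.0]
wrist_force: [0.3, 0.6, 0.2]
gripper_width: 0.996
time: 6.02
tcp_pos: [0.4229, -0.4169, -0.0168]
tcp_rot: [-0.0, 0.992, 0.126, -0.0]
wrist_force: [-0.6, 0.1, -0.3]
gripper_width: 1.0
t 6.02 tcp [ 0.4229 -0.4169 -0.0168] ry 104.52 zt [-5.e-04  6.e-04 -1.e+00] F [-0.58  0.07 -0.33] M [-0.    0.03  0.01] w 92.97
t 6.07 tcp [ 0.423  -0.417  -0.0166] ry 104.53 zt [-3.e-04  4.e-04 -1.e+00] F [ 0.05 -0.55 -0.11] M [ 0.03 -0.01  0.  ] w 92.81
```

View pics/s7c.png

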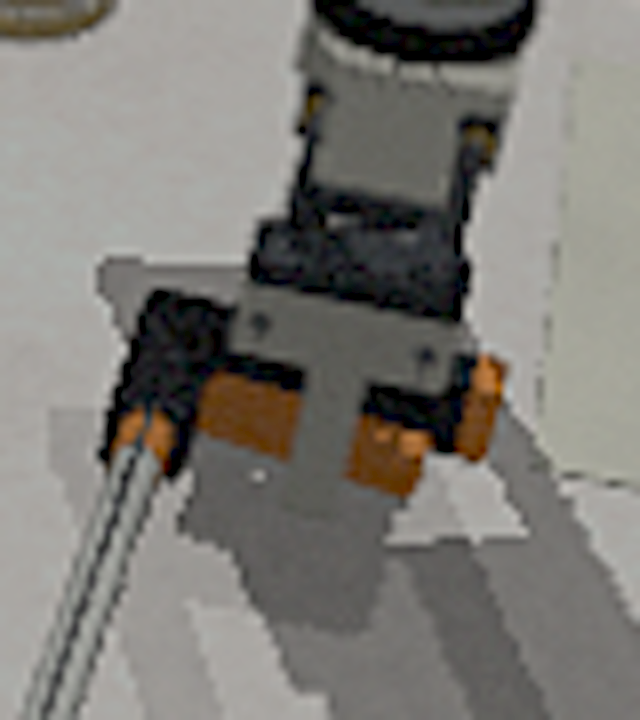

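Run:
```python
from h import *
d=np.r_[-.25,.968,0];o=np.array([.423,-.417,0])
for v in (503,510,516):
  c,w=ray('side',[(410+318/8,110+v/8)]);w=w[0]; t=(.064-(c-o)@d)/(w@d); print(v,(c+t*w)[2])
for x in (.0465,.064): print(((proj('side',o+d*x+[0,0,.004])-[410,110])*8).round())
```

```text
503 0.019488154772181465
510 0.01657795890267466
516 0.014077380511678395
[[308. 507.]]
[[300. 536.]]
```

```bash
python3 -m pendant '[[0,0,3,0,0,0,0],[0,0,6,0,0,0,0],[0,0,6,0,0,0,0]]'; python3 -m pendant '[[0,0,2,0,0,0,0],[0,0,3,0,0,0,0],[0,0,3,0,0,0,0]]';python3 -m pendant '[[0,0,1,0,0,0,0],[0,0,2,0,0,0,0],[0,0,2,0,0,0,0]]'
```

```text
time: 6.32
tcp_pos: [0.4233, -0.4173, -0.0223]
tcp_rot: [0.0, 0.992, 0.126, 0.0]
wrist_force: [0.8, -0.6, 0.9]
gripper_width: 0.997
time: 6.57
tcp_pos: [0.4234, -0.4174, -0.0225]
tcp_rot: [0.0, 0.992, 0.127, -0.0]
wrist_force: [-9.3, 10.2, 26.5]
gripper_width: 0.999
time: 6.82
tcp_pos: [0.4234, -0.4174, -0.0226]
tcp_rot: [-0.0, 0.992, 0.127, -0.0]
wrist_force: [-14.8, 17.7, 43.9]
gripper_width: 0.997
```

```bash
python3 -m pendant '[[0,0,-5,0,0,0,0],[0,0,-6,0,0,0,0],[0,0,-6,0,0,0,0]]'; python3 -c "
from h import *
st(); im=snap('side','s8'); crop(im,410,110,490,200,8,'s8c',.6);  st(); print(sensors.get_obs()['q'])
"
```

```text
time: 7.07
tcp_pos: [0.4234, -0.4175, -0.021]
tcp_rot: [0.0, 0.992, 0.126, 0.0]
wrist_force: [-0.4, 0.6, 0.4]
gripper_width: 0.998
t 7.07 tcp [ 0.4234 -0.4175 -0.021 ] ry 104.52 zt [ 7.e-04 -7.e-04 -1.e+00] F [-0.39  0.6   0.4 ] M [ 0.02  0.06 -0.  ] w 92.84
t 7.12 tcp [ 0.4231 -0.4171 -0.0215] ry 104.52 zt [ 0.  0. -1.] F [-0.03 -0.85 -0.63] M [-0.02 -0.04  0.03] w 93.23
[-8.64567942e-01  3.20907572e-01  1.68631148e+00  1.74118940e-05
  1.13437145e+00  4.52748322e-01]
```

View pics/s8c.png

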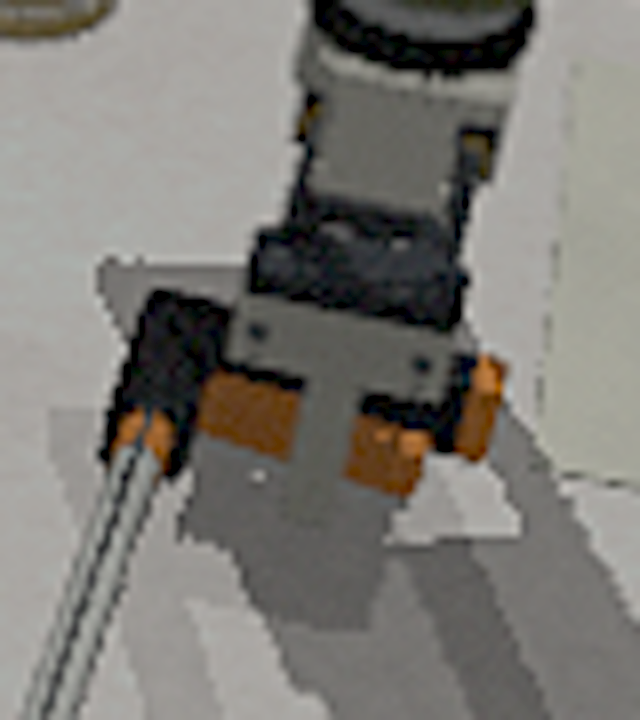

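```bash
python3 -m pendant '[[0,0,-1,0,0,0,0.2],[0,0,-1,0,0,0,0.6],[0,0,-1,0,0,0,0.6],[0,0,-1,0,0,0,0.6],[0,0,-1,0,0,0,0.6],[0,0,-1,0,0,0,0.6],[0,0,-1,0,0,0,0.6],[0,0,-1,0,0,0,0.6]]' 7; python3 -c "
from h import *
st(); im=snap('side','s9'); crop(im,410,110,490,200,8,'s9c',.6);  st()
"
```

```text
time: 7.78
tcp_pos: [0.4231, -0.4171, -0.0204]
tcp_rot: [-0.0, 0.992, 0.126, -0.0]
wrist_force: [0.5, -0.4, -0.3]
gripper_width: 0.611
t 7.78 tcp [ 0.4231 -0.4171 -0.0204] ry 104.52 zt [-0.e+00  1.e-04 -1.e+00] F [ 0.55 -0.37 -0.31] M [-0.03  0.01 -0.03] w 56.8
t 7.83 tcp [ 0.4231 -0.4171 -0.0204] ry 104.52 zt [-0.e+00  1.e-04 -1.e+00] F [ 0.57 -0.24 -1.44] M [-0.02 -0.02 -0.05] w 56.9
```

View pics/s9c.png

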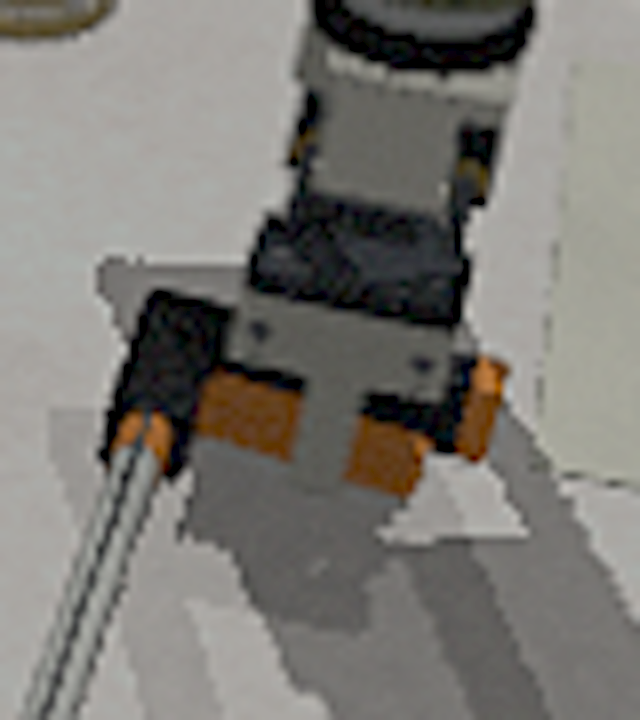

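```bash
python3 -m pendant '[[0,0,-3,0,0,0,0.6],[0,0,-9,0,0,0,0.6],[0,0,-16,0,0,0,0.6],[0,0,-20,0,0,0,0.6],[0,0,-20,0,0,0,0.6],[0,0,-20,0,0,0,0.6],[0,0,-20,0,0,0,0.6]]' 8; python3 -c "
from h import *
st(); im=snap('side','s10'); crop(im,370,110,490,260,5,'s10c',.6);  st()
"
```

```text
time: 8.42
tcp_pos: [0.4231, -0.4172, -0.0002]
tcp_rot: [0.0, 0.992, 0.126, 0.0]
wrist_force: [-0.5, -0.5, -0.7]
gripper_width: 0.607
t 8.42 tcp [ 4.231e-01 -4.172e-01 -2.000e-04] ry 104.52 zt [ 1.e-04 -1.e-04 -1.e+00] F [-0.49 -0.46 -0.71] M [-0.02  0.    0.  ] w 56.45
t 8.47 tcp [ 4.23e-01 -4.17e-01 -4.00e-04] ry 104.52 zt [-2.e-04  2.e-04 -1.e+00] F [ 0.6  -0.18 -1.15] M [-0.04  0.   -0.  ] w 56.65
```

View pics/s10c.png

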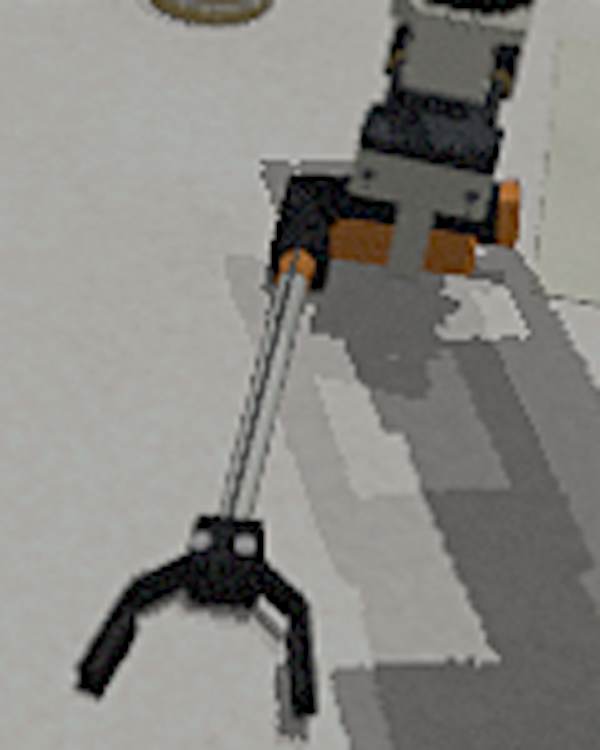

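```bash
cat >> h.py <<'E'
def onplane(uv,o,th,x,cam='side'):
    a=np.radians(th); D=np.array([np.cos(a),np.sin(a),0]); N=np.array([-np.sin(a),np.cos(a),0])
    c,w=ray(cam,[uv]);w=w[0]; t=(x-(c-o)@D)/(w@D); p=c+t*w; q=p-o; return (q@D).round(4),(q@N).round(4),p[2].round(4)
E
python3 - <<'E'
from h import *
o=np.array([.423,-.417,0])
f=lambda u,v:(370+u/5,110+v/5)
for nm,uv,x in (('trig hinge top',(335,220),.021),('trig far top',(476,236),.033),('trig hinge bot',(333,258),.021),('trig far bot',(470,273),.033),('screwL(-y)',(200,538),.297),('screw +y',(246,546),.297),('tip right jaw',(90,690),.382),('tip left jaw',(305,712),.382)):
    print(nm,onplane(f(*uv),o,104.5,x))
print('before (s1d)')
g=lambda u,v:(415+u/10,140+v/10)
for nm,uv,x in (('trig hinge top',(205,165),.021),('trig far top',(480,255),.033),('trig hinge bot',(200,240),.021),('trig far bot',(465,318),.033)): print(nm,onplane(g(*uv),o,104.5,x))
h=lambda u,v:(370+u/5,135+v/5)
for nm,uv,x in (('screw-',(174,410),.297),('screw+',(216,420),.297),('tipR',(45,545),.382),('tipL',(252,603),.382)): print(nm,onplane(h(*uv),o,104.5,x))
E
```

```text
trig hinge top (np.float64(0.021), np.float64(-0.0432), np.float64(0.0422))
trig far top (np.float64(0.033), np.float64(0.0339), np.float64(0.0598))
trig hinge bot (np.float64(0.021), np.float64(-0.0402), np.float64(0.0165))
trig far bot (np.float64(0.033), np.float64(0.0355), np.float64(0.0349))
screwL(-y) (np.float64(0.297), np.float64(-0.0597), np.float64(0.0357))
screw +y (np.float64(0.297), np.float64(-0.0375), np.float64(0.0378))
tip right jaw (np.float64(0.382), np.float64(-0.0892), np.float64(0.0035))
tip left jaw (np.float64(0.382), np.float64(0.0088), np.float64(0.0256))
before (s1d)
trig hinge top (np.float64(0.021), np.float64(-0.046), np.float64(0.0328))
trig far top (np.float64(0.033), np.float64(0.0334), np.float64(0.0312))
trig hinge bot (np.float64(0.021), np.float64(-0.0433), np.float64(0.0071))
trig far bot (np.float64(0.033), np.float64(0.0335), np.float64(0.0092))
screw- (np.float64(0.297), np.float64(-0.0722), np.float64(0.0335))
screw+ (np.float64(0.297), np.float64(-0.0516), np.float64(0.0338))
tipR (np.float64(0.382), np.float64(-0.1114), np.float64(0.0088))
tipL (np.float64(0.382), np.float64(-0.0127), np.float64(0.0066))
```

Run:
```python
from h import *
st()
def z(a,b,g,x0,y0,x1,y1):
    im=cv2.imread(f'pics/{a}.png')[y0:y1,x0:x1].astype(float); im=np.clip((im-30)*2.5,0,255).astype('uint8'); return cv2.resize(im,None,fx=12,fy=12,interpolation=cv2.INTER_NEAREST)
A=z('s8','',1,440,155,465,185);B=z('s10','',1,440,145,465,175)
cv2.imwrite('pics/cmp.png',np.hstack([A,B])); print(A.shape)
```

```text
t 8.47 tcp [ 4.23e-01 -4.17e-01 -4.00e-04] ry 104.52 zt [-2.e-04  2.e-04 -1.e+00] F [ 0.6  -0.18 -1.15] M [-0.04  0.   -0.  ] w 56.65
(360, 300, 3)
```

View pics/cmp.png

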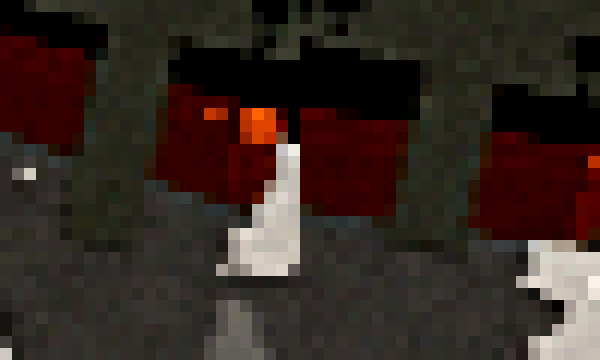

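```bash
python3 -m pendant '[[0,0,5,0,0,0,0.6],[0,0,10,0,0,0,0.6],[0,0,15,0,0,0,0.6],[0,0,19,0,0,0,0.6],[0,0,20,0,0,0,0.6],[0,0,20,0,0,0,0.6]]' 7; python3 -m pendant '[[0,0,0,0,0,0,0.15],[0,0,0,0,0,0,0.15],[0,0,0,0,0,0,0.15],[0,0,0,0,0,0,0.15]]'; python3 -c "
from h import *
st(); im=snap('side','s11'); crop(im,370,110,490,260,5,'s11c',.6);  im=snap('top','t11'); crop(im,300,200,480,320,4,'t11c',.6); st()
"
```

```text
time: 8.97
tcp_pos: [0.4229, -0.4169, -0.0208]
tcp_rot: [-0.0, 0.992, 0.126, -0.0]
wrist_force: [0.4, -0.1, -0.9]
gripper_width: 0.602
time: 9.3
tcp_pos: [0.4231, -0.4171, -0.0203]
tcp_rot: [-0.0, 0.992, 0.126, -0.0]
wrist_force: [0.3, 0.2, -0.6]
gripper_width: 0.828
t 9.3 tcp [ 0.4231 -0.4171 -0.0203] ry 104.53 zt [-0.e+00  1.e-04 -1.e+00] F [ 0.28  0.15 -0.65] M [ 0.03 -0.02 -0.02] w 76.98
t 9.4 tcp [ 0.4232 -0.4172 -0.0202] ry 104.53 zt [ 1.e-04 -0.e+00 -1.e+00] F [-0.23 -0.66  0.52] M [-0.04 -0.03  0.03] w 78.9
```

View pics/s11c.png

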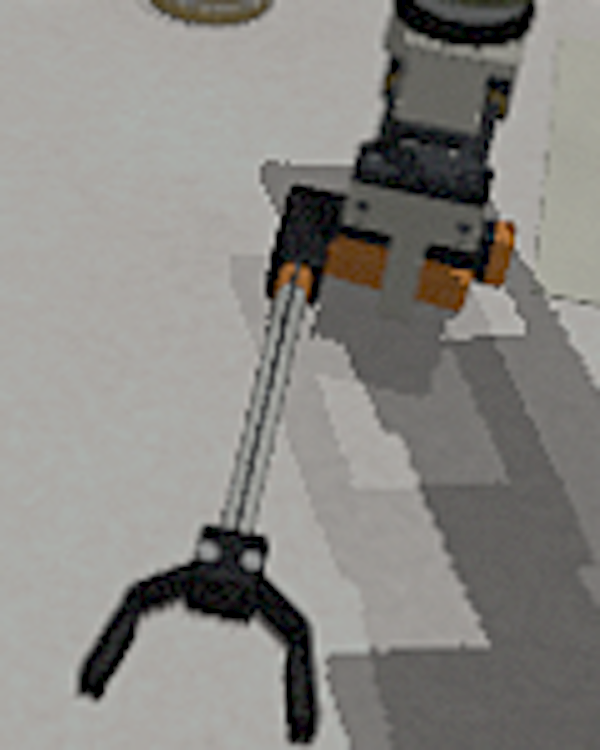

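View pics/t11c.png

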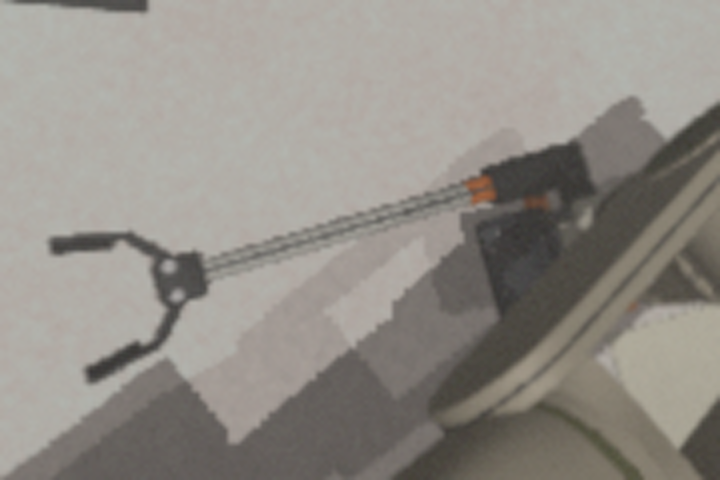

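Run:
```python
from h import *
f=lambda u,v:(300+u/4-.375,200+v/4-.375)
P=plane('top',[f(212,264),f(465,192)],.02); d=P[0]-P[1]; print(P,np.degrees(np.arctan2(d[1],d[0])))
S=plane('top',[f(168,266),f(175,296)],.032).mean(0); print('screws',S)
d=S-P[1]; th=np.degrees(np.arctan2(d[1],d[0])); print(th)
g=lambda u,v:(370+u/5,110+v/5)
S2=plane('side',[g(208,550),g(251,560)],.032).mean(0);print(S2)
T=plane('top',[f(52,247),f(92,378)],.013); print(T,T.mean(0)); T2=plane('side',[g(88,690),g(302,735)],.011); print(T2,T2.mean(0))
for th in (106.5,107):
    a=np.radians(th); D=np.array([np.cos(a),np.sin(a)]);N=np.array([-np.sin(a),np.cos(a)]); O=(S[:2]+S2[:2])/2-.297*D; print(th,'origin',O,'grip62',O+.062*N,'grip40',O+.04*N,'tips',O+.375*D)
```

```text
[[ 0.40357332 -0.14562235  0.02      ]
 [ 0.4616687  -0.33669782  0.02      ]] 106.91158766286645
screws [ 0.39027196 -0.11474281  0.032     ]
107.83153680997769
[ 0.39078122 -0.1158171   0.032     ]
[[ 0.41337596 -0.02551089  0.013     ]
 [ 0.31786556 -0.05791265  0.013     ]] [ 0.36562076 -0.04171177  0.013     ]
[[ 0.41168348 -0.017749    0.011     ]
 [ 0.3176654  -0.04923125  0.011     ]] [ 0.36467444 -0.03349013  0.011     ]
106.5 origin [ 0.47487914 -0.40004942] grip62 [ 0.41543232 -0.41765837] grip40 [ 0.43652636 -0.41141003] tips [ 0.36837339 -0.04049201]
107 origin [ 0.47736098 -0.39930247] grip62 [ 0.41807009 -0.41742951] grip40 [ 0.43910879 -0.41099733] tips [ 0.36772159 -0.04068818]
```

```bash
python3 -c "
from h import *
st(); plan([.4417,-.4105,-.0203],107.5)"
```

```text
t 9.4 tcp [ 0.4232 -0.4172 -0.0202] ry 104.53 zt [ 1.e-04 -0.e+00 -1.e+00] F [-0.23 -0.66  0.52] M [-0.04 -0.03  0.03] w 78.9
shift [19.6 -1.8  0.1] turn [ 0.   -0.   -2.97] rows>= 1.0
```

```bash
python3 -m pendant '[[6,-1,0,0,0,-1,0.1],[13,-1,0,0,0,-2,0.1],[19.5,-2,0,0,0,-3,0.1],[19.5,-2,0,0,0,-3,0.1],[19.5,-2,0,0,0,-3,0.3],[19.5,-2,0,0,0,-3,0.4],[19.5,-2,0,0,0,-3,0.6],[19.5,-2,0,0,0,-3,0.6]]' 12; python3 -m pendant '[[0,0,0,0,0,0,0.6],[0,0,0,0,0,0,0.6],[0,0,0,0,0,0,0.6]]'; python3 -m pendant '[[0,0,-2,0,0,0,0.6],[0,0,-5,0,0,0,0.6],[0,0,-9,0,0,0,0.6],[0,0,-14,0,0,0,0.6],[0,0,-18,0,0,0,0.6],[0,0,-20,0,0,0,0.6],[0,0,-20,0,0,0,0.6],[0,0,-20,0,0,0,0.6]]' 12;python3 -c "
from h import *
st(); im=snap('side','s12'); crop(im,370,110,490,260,5,'s12c',.6); st()
"
```

```text
time: 10.07
tcp_pos: [0.4413, -0.4104, -0.0203]
tcp_rot: [-0.0, 0.988, 0.152, -0.0]
wrist_force: [-0.1, 0.2, -0.3]
gripper_width: 0.663
time: 10.32
tcp_pos: [0.4413, -0.4105, -0.0203]
tcp_rot: [0.0, 0.988, 0.152, -0.0]
wrist_force: [0.0, -0.3, 0.2]
gripper_width: 0.576
time: 10.98
tcp_pos: [0.4417, -0.4105, 0.0001]
tcp_rot: [0.0, 0.988, 0.152, 0.0]
wrist_force: [0.1, -0.7, -2.0]
gripper_width: 0.574
t 10.98 tcp [ 4.417e-01 -4.105e-01  1.000e-04] ry 107.53 zt [ 4.e-04 -4.e-04 -1.e+00] F [ 0.05 -0.68 -1.95] M [-0.13 -0.03 -0.03] w 53.39
t 11.03 tcp [ 4.415e-01 -4.103e-01 -3.000e-04] ry 107.52 zt [ 0. -0. -1.] F [-0.15  0.11 -1.05] M [-0.17 -0.08 -0.04] w 53.22
```

View pics/s12c.png

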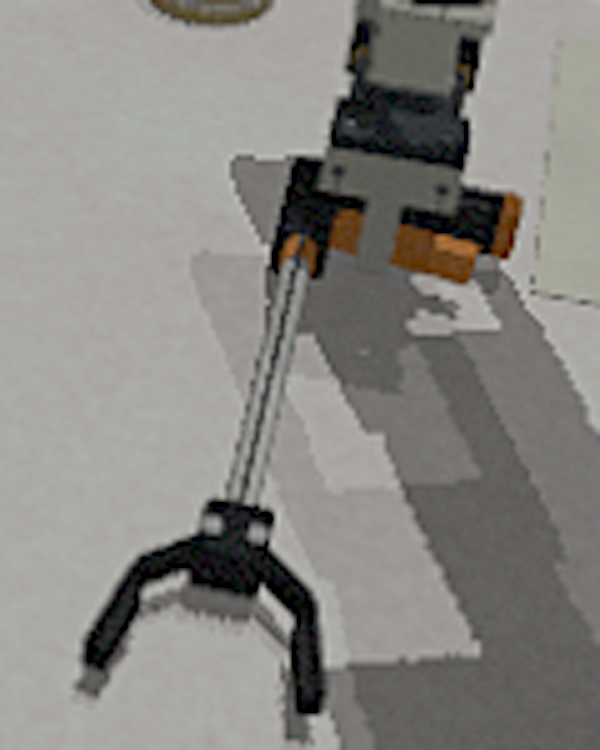

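Run:
```python
from h import *
g=lambda u,v:(370+u/5,110+v/5)
o=np.array([.4798,-.3985,0])
for nm,uv,x in (('before sR',(208,550),.297),('sL',(251,560),.297),('tipR',(88,690),.382),('tipL',(302,735),.382),
 ('now sR',(213,523),.297),('sL',(258,532),.297),('tipR',(92,668),.382),('tipL',(308,708),.382)): print(nm,onplane(g(*uv),o,107.5,x))
im=snap('side','s13'); st(); crop(im,370,200,470,260,7,'s13c',.6)
```

```text
before sR (np.float64(0.297), np.float64(-0.0105), np.float64(0.0329))
sL (np.float64(0.297), np.float64(0.0104), np.float64(0.0323))
tipR (np.float64(0.382), np.float64(-0.0497), np.float64(0.0093))
tipL (np.float64(0.382), np.float64(0.0496), np.float64(0.0111))
now sR (np.float64(0.297), np.float64(-0.0105), np.float64(0.0506))
sL (np.float64(0.297), np.float64(0.011), np.float64(0.0508))
tipR (np.float64(0.382), np.float64(-0.0493), np.float64(0.0242))
tipL (np.float64(0.382), np.float64(0.0494), np.float64(0.0292))
t 11.08 tcp [ 0.4414 -0.4101 -0.0005] ry 107.53 zt [-3.e-04  3.e-04 -1.e+00] F [ 0.27  0.51 -1.26] M [-0.13 -0.04  0.01] w 53.48
```

View pics/s13c.png

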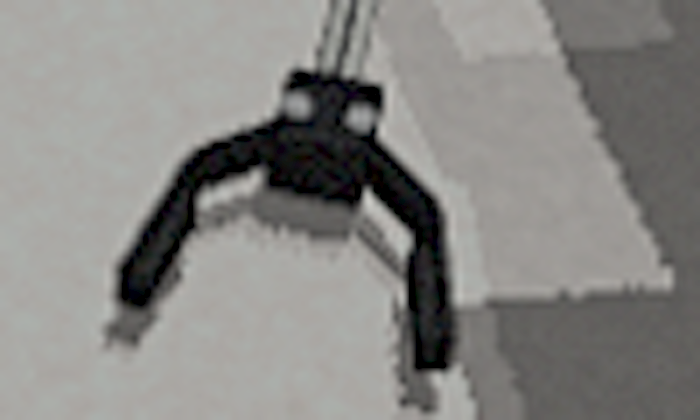

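```bash
python3 -c "
from h import *
st(); plan([.346,-.275,-.0003],74.9)"
```

```text
t 11.08 tcp [ 0.4414 -0.4101 -0.0005] ry 107.53 zt [-3.e-04  3.e-04 -1.e+00] F [ 0.27  0.51 -1.26] M [-0.13 -0.04  0.01] w 53.48
shift [-5.020e+01 -1.576e+02 -1.000e-01] turn [-2.000e-02  2.000e-02  3.263e+01] rows>= 5.0
```

```bash
python3 -m pendant '[[-1,-3,0,0,0,0.6,0.6],[-4,-11,0,0,0,2.3,0.6],[-8,-25,0,0,0,5.2,0.6],[-14,-43,0,0,0,8.9,0.6],[-20,-63,0,0,0,13,0.6],[-27,-84,0,0,0,17.4,0.6],[-33,-105,0,0,0,21.7,0.6],[-39,-124,0,0,0,25.6,0.6]]' 12; python3 -c "
from h import *
st(); plan([.346,-.275,-.0003],74.9)"
```

```text
time: 11.75
tcp_pos: [0.3659, -0.3024, -0.0008]
tcp_rot: [-0.0, 0.997, -0.073, -0.0]
wrist_force: [-0.4, -0.2, -1.0]
gripper_width: 0.575
t 11.75 tcp [ 0.3659 -0.3024 -0.0008] ry 81.67 zt [-6.e-04  7.e-04 -1.e+00] F [-0.37 -0.21 -1.02] M [-0.1   0.02 -0.01] w 53.5
shift [-23.7 -24.2  -0.4] turn [-0.03  0.04  6.77] rows>= 1.0
```

```bash
python3 -m pendant '[[-10,-10,0,0,0,2.8,0.6],[-17,-18,0,0,0,5,0.6],[-22,-23,0,0,0,6.4,0.6],[-24.5,-25.5,0,0,0,7,0.6],[-24.5,-25.5,0,0,0,7,0.6],[-24.5,-25.5,0,0,0,7,0.6]]' 12; python3 -c "
from h import *
st(); im=snap('top','t14'); im2=snap('side','s14'); crop(im,150,110,430,310,2.8,'t14c',.6); crop(im2,240,180,480,360,3.3,'s14c',.6)"
```

```text
time: 12.25
tcp_pos: [0.3464, -0.2753, -0.0002]
tcp_rot: [0.0, 0.991, -0.131, 0.0]
wrist_force: [-0.6, 0.3, -1.5]
gripper_width: 0.575
t 12.25 tcp [ 3.464e-01 -2.753e-01 -2.000e-04] ry 74.96 zt [ 3.e-04 -4.e-04 -1.e+00] F [-0.64  0.25 -1.51] M [-0.05  0.01  0.05] w 53.46
```

View pics/t14c.png

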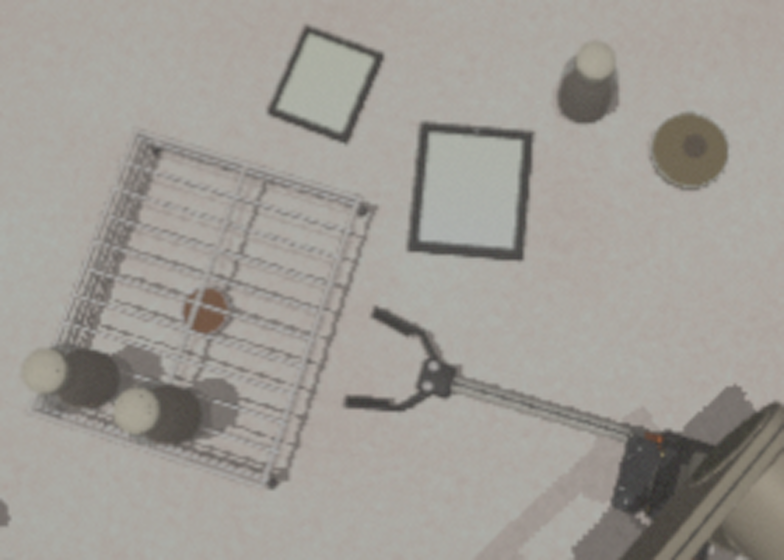

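View pics/s14c.png

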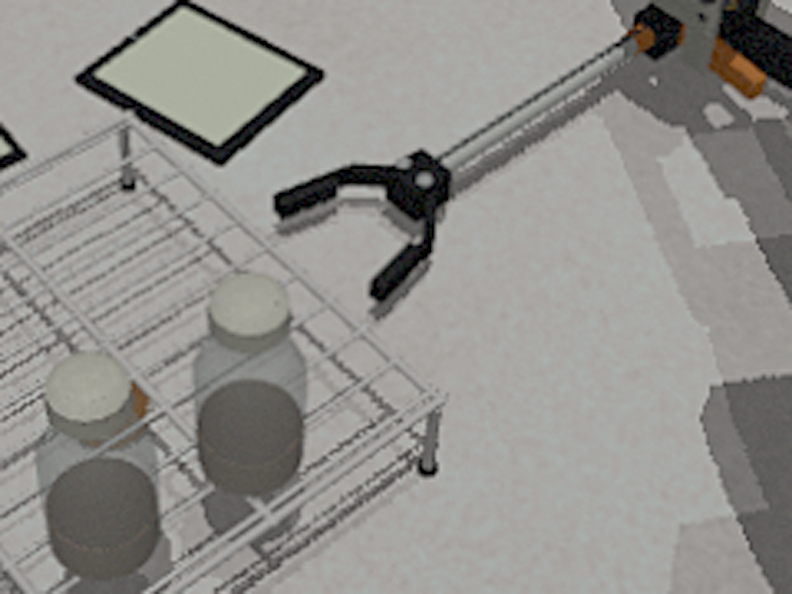

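Run:
```python
from h import *
f=lambda u,v:(150+u/2.8-.3,110+v/2.8-.3)
S=plane('top',[f(434,366),f(430,385)],.05).mean(0); T=plane('top',[f(377,313),f(348,402)],.030); sh=plane('top',[f(625,431)],.038)[0]
g=lambda u,v:(240+u/3.3,180+v/3.3)
S2=plane('side',[g(404,162),g(424,179)],.05).mean(0); T2=plane('side',[g(283,205),g(379,288)],.028)
dish=np.array([.5305,.254])
ang=lambda a:np.degrees(np.arctan2(a[1],a[0]))
print('top S',S,'T',T.mean(0),np.linalg.norm(T[0]-T[1]),'S-sh',ang(S-sh),'T-S',ang(T.mean(0)-S)); print('side S',S2,'T',T2.mean(0),np.linalg.norm(T2[0]-T2[1]),ang(T2.mean(0)-S2))
th=np.radians(74.96);D=np.array([np.cos(th),np.sin(th)]);N=np.array([-D[1],D[0]]); tcp=np.array([.3464,-.2753])
print('pred S',tcp+.297*D-.04*N,'pred T',tcp+.375*D-.04*N)
for s in (S,S2): print('dish rel screws along/lat',(dish-s[:2])@D,(dish-s[:2])@N)
sm=plane('top',[(223,220.5),(223.9,221.1)],.010); print(sm)
```

```text
top S [0.46294906 0.00086335 0.05      ] T [0.48191365 0.076633   0.03      ] 0.09981053752803722 S-sh 75.63749730275474 T-S 75.94797440207462
side S [0.4633161  0.00090174 0.05      ] T [0.48318326 0.07532629 0.028     ] 0.09770974393609369 75.05377134735853
pred S [0.46209931 0.0011465 ] pred T [0.48233979 0.0764746 ]
dish rel screws along/lat 0.2619944440954657 0.00045029201379323194
dish rel screws along/lat 0.26186212449171786 0.0007948009239980828
[[0.53048293 0.25412047 0.01      ]
 [0.52870003 0.2512096  0.01      ]]
```

```bash
python3 -m pendant '[[0,0,2,0,0,0,0.6],[0,0,6,0,0,0,0.6],[0,0,10,0,0,0,0.6],[0,-2,12,0,0,0,0.6],[0,-6,13,0,0,0,0.6],[0,-13,13,0,0,0,0.6],[0,-22,13,0,0,0,0.6],[0,-33,13,0,0,0,0.6]]' 12;  python3 -m pendant '[[0,-13,0,0,0,0,0.6],[0,-26,0,0,0,0,0.6],[0,-39,0,0,0,0,0.6],[0,-51,0,0,0,0,0.6],[0,-61,0,0,0,0,0.6],[0,-68,0,0,0,0,0.6],[0,-72,0,0,0,0,0.6],[0,-73,0,0,0,0,0.6]]'; python3 -c "
from h import *
st(); im=snap('top','t15'); im2=snap('side','s15'); crop(im,150,110,400,310,3.2,'t15c',.6); crop(im2,200,180,440,360,3.3,'s15c',.6)"
```

```text
time: 13.02
tcp_pos: [0.3551, -0.2425, -0.0132]
tcp_rot: [0.0, 0.991, -0.131, 0.0]
wrist_force: [-0.3, 0.7, -0.6]
gripper_width: 0.573
time: 13.68
tcp_pos: [0.3741, -0.1721, -0.0132]
tcp_rot: [0.0, 0.991, -0.131, 0.0]
wrist_force: [-0.3, 0.3, -1.1]
gripper_width: 0.575
t 13.68 tcp [ 0.3741 -0.1721 -0.0132] ry 74.99 zt [ 2.e-04 -1.e-04 -1.e+00] F [-0.28  0.33 -1.14] M [-0.11  0.08  0.05] w 53.49
```

View pics/t15c.png

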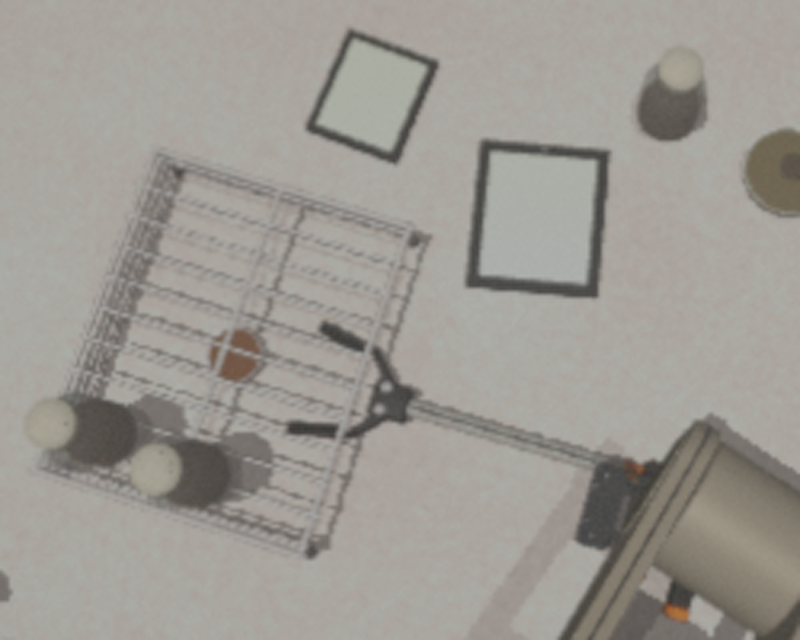

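View pics/s15c.png

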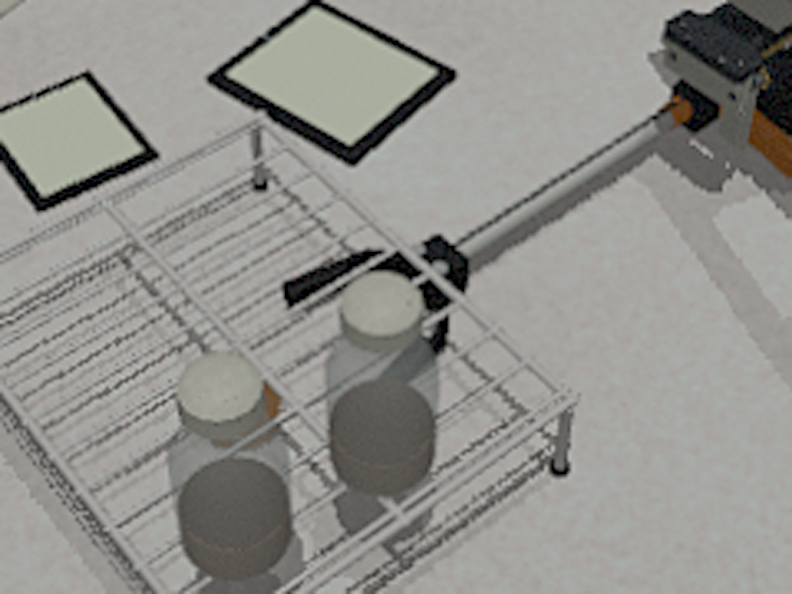

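```bash
python3 -m pendant '[[0,-3,0,0,0,0,0.6],[0,-11,0,0,0,0,0.6],[0,-24,0,0,0,0,0.6],[0,-39,0,0,0,0,0.6],[0,-54,0,0,0,0,0.6],[0,-68,0,0,0,0,0.6],[0,-79,0,0,0,0,0.6],[0,-86,0,0,0,0,0.6]]' 12;  python3 -m pendant '[[0,-3,1,0,0,0,0.6],[0,-3,2,0,0,0,0.6],[0,-3,2,0,0,0,0.6],[0,-3,2,0,0,0,0.6]]'; python3 -c "
from h import *
st(); im=snap('top','t16'); im2=snap('side','s16'); crop(im,190,180,290,260,8,'t16c',.6); crop(im2,200,220,400,360,4,'s16c',.6)"
```

```text
time: 14.45
tcp_pos: [0.3963, -0.0885, -0.0133]
tcp_rot: [-0.0, 0.991, -0.131, -0.0]
wrist_force: [-0.6, 0.3, -1.9]
gripper_width: 0.575
time: 14.78
tcp_pos: [0.3968, -0.0872, -0.0154]
tcp_rot: [0.0, 0.991, -0.131, -0.0]
wrist_force: [-0.5, -0.3, -1.8]
gripper_width: 0.575
t 14.78 tcp [ 0.3968 -0.0872 -0.0154] ry 74.9 zt [-3.e-04 -1.e-04 -1.e+00] F [-0.49 -0.27 -1.79] M [-0.09  0.03  0.03] w 53.46
```

View pics/t16c.png

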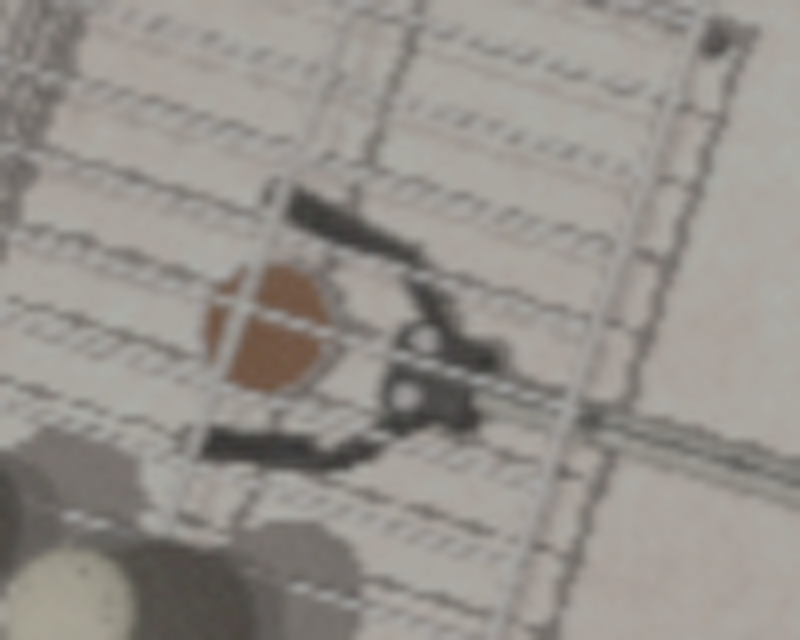

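View pics/s16c.png

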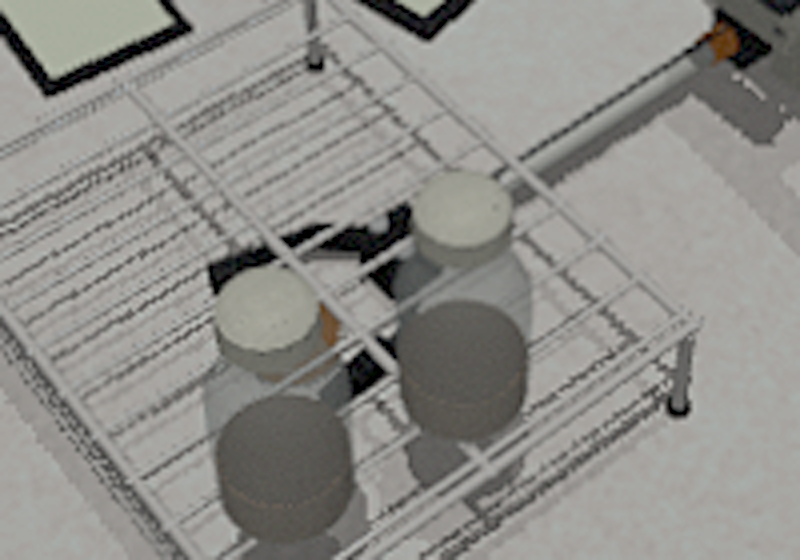

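```bash
for i in 1; do :; done; python3 -m pendant '[[0,0,0,0,0,0,0.58],[0,0,0,0,0,0,0.58]]' 15|tail -2; python3 -m pendant '[[0,0,0,0,0,0,0.58],[0,0,0,0,0,0,0.58]]' 17|tail -2; python3 -m pendant '[[0,0,0,0,0,0,0.58],[0,0,0,0,0,0,0.58]]' 18.5|tail -2
```

```text
wrist_force: [-0.2, 0.1, -1.6]
gripper_width: 0.548
wrist_force: [0.1, -0.1, -1.9]
gripper_width: 0.525
wrist_force: [0.0, -0.1, -1.4]
gripper_width: 0.509
```

```bash
python3 -m pendant '[[0,0,0,0,0,0,0.58],[0,0,0,0,0,0,0.58]]' 18.5|tail -2; python3 -m pendant '[[0,0,0,0,0,0,0.58],[0,0,0,0,0,0,0.58]]' 19.5|tail -2; python3 -m pendant '[[0,0,0,0,0,0,0.58],[0,0,0,0,0,0,0.58]]' 20.5|tail -2
```

```text
wrist_force: [-0.8, -0.4, -2.3]
gripper_width: 0.514
wrist_force: [0.2, -0.1, -1.2]
gripper_width: 0.508
wrist_force: [-1.1, -0.0, -1.3]
gripper_width: 0.512
```

```bash
python3 -c "
from h import *
im=snap('top','t17'); crop(im,190,180,290,260,8,'t17c',.6);st()"
```

```text
t 15.93 tcp [ 0.397  -0.0868 -0.0153] ry 74.93 zt [-0.  0. -1.] F [-0.64  0.36 -1.22] M [-0.03  0.15  0.11] w 47.5
```

View pics/t17c.png

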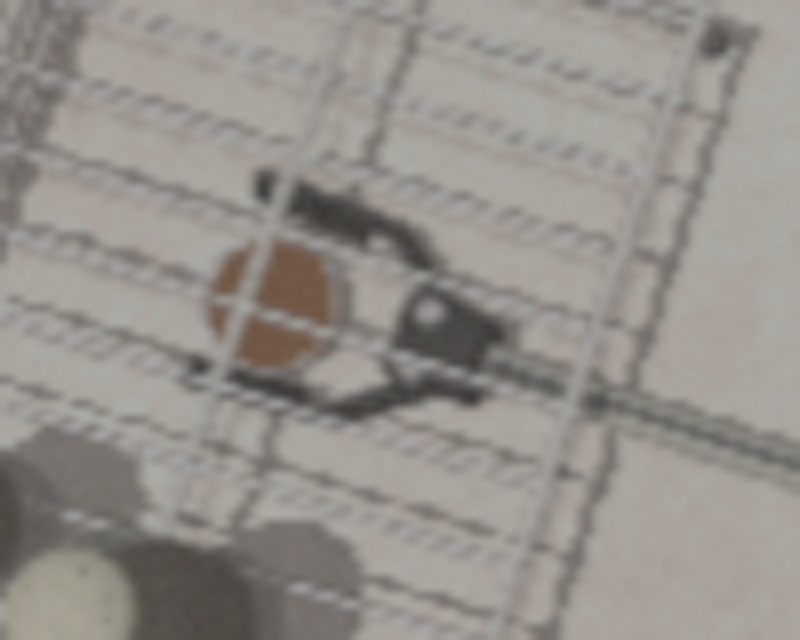

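```bash
python3 -m pendant '[[0,0,0,0,0,0,0.6],[0,0,0,0,0,0,0.6]]' 22|tail -2; python3 -m pendant '[[0,0,0,0,0,0,0.6],[0,0,0,0,0,0,0.6]]' 24|tail -2; python3 -m pendant '[[0,0,0,0,0,0,0.6],[0,0,0,0,0,0,0.6],[0,0,0,0,0,0,0.6],[0,0,0,0,0,0,0.6]]' 26|tail -2; python3 -c "
from h import *
im=snap('top','t18'); crop(im,190,180,290,260,8,'t18c',.6);st()"
```

```text
wrist_force: [-0.5, -0.1, -1.7]
gripper_width: 0.505
wrist_force: [-0.2, 0.0, -1.5]
gripper_width: 0.5
wrist_force: [-1.0, 0.6, -1.3]
gripper_width: 0.493
t 16.65 tcp [ 0.397  -0.0869 -0.0152] ry 74.92 zt [ 1.e-04 -0.e+00 -1.e+00] F [ 0.04  0.43 -1.81] M [-0.06  0.17  0.1 ] w 45.52
```

View pics/t18c.png

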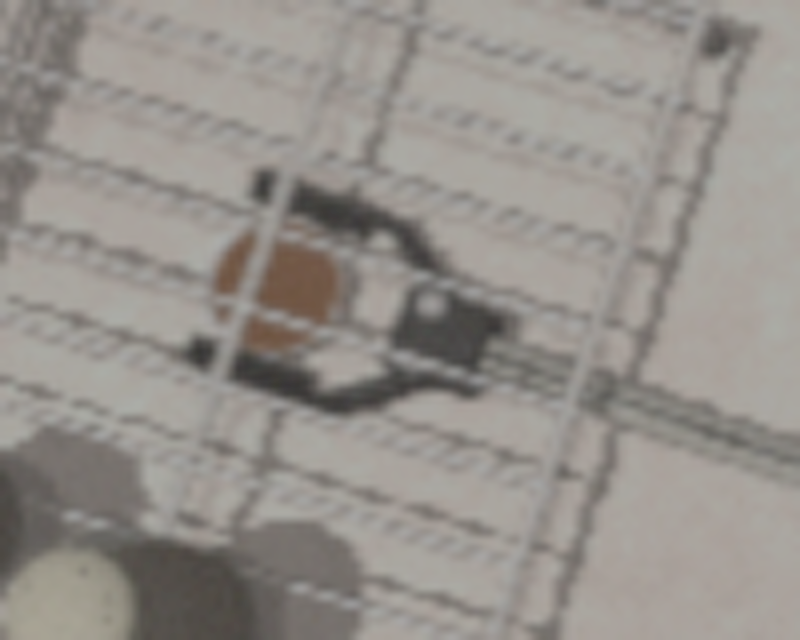

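```bash
python3 -m pendant '[[0,0,0,0,0,0,0.65],[0,0,0,0,0,0,0.65],[0,0,0,0,0,0,0.65]]' 27.5|tail -2; python3 -m pendant '[[0,0,0,0,0,0,0.65],[0,0,0,0,0,0,0.65],[0,0,0,0,0,0,0.65],[0,0,0,0,0,0,0.65]]' 29|tail -2; python3 -m pendant '[[0,0,-1,0,0,0,0.65],[0,0,-2.5,0,0,0,0.65],[0,0,-4.5,0,0,0,0.65],[0,0,-6.5,0,0,0,0.65],[0,0,-8,0,0,0,0.65],[0,0,-9,0,0,0,0.65],[0,0,-9,0,0,0,0.65],[0,0,-9,0,0,0,0.65]]' ; python3 -c "
from h import *
im=snap('top','t19'); crop(im,190,180,290,260,8,'t19c',.6);im=snap('side','s19'); crop(im,200,220,400,360,4,'s19c',.6);st()"
```

```text
wrist_force: [-1.0, -0.0, -0.8]
gripper_width: 0.485
wrist_force: [-0.1, -0.2, -2.0]
gripper_width: 0.486
time: 17.9
tcp_pos: [0.3971, -0.0869, -0.0061]
tcp_rot: [0.0, 0.991, -0.131, 0.0]
wrist_force: [-0.9, 0.1, -3.1]
gripper_width: 0.487
t 18.0 tcp [ 0.397  -0.0868 -0.0063] ry 74.93 zt [-1.e-04  1.e-04 -1.e+00] F [-0.14 -0.76 -1.38] M [-0.18  0.13  0.03] w 45.61
```

View pics/t19c.png

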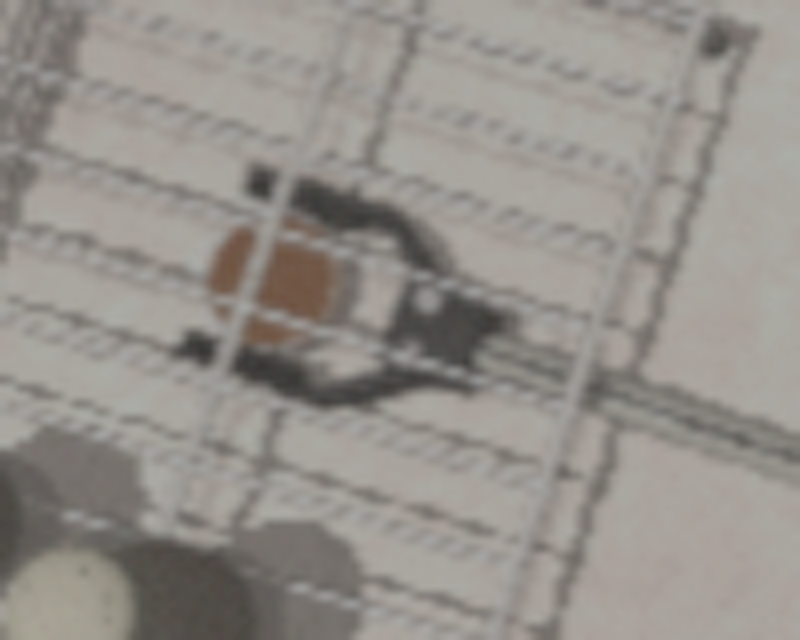

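View pics/s19c.png

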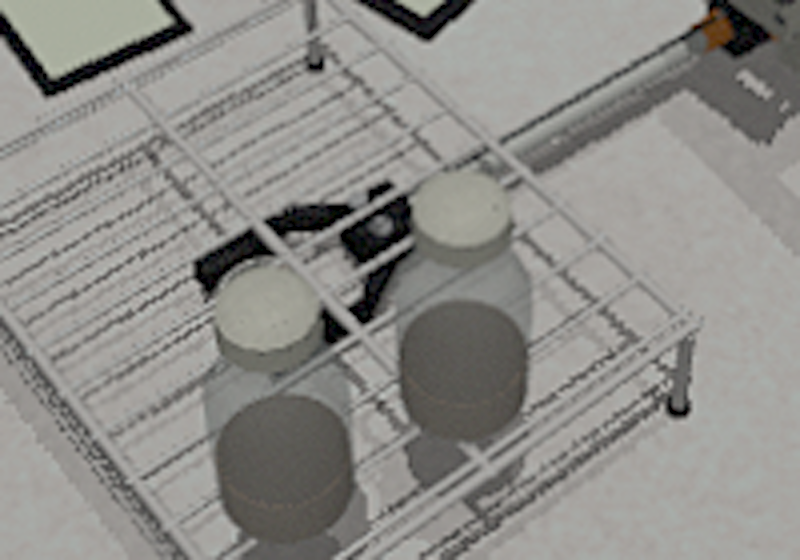

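```bash
python3 -m pendant '[[0,1,0,0,0,0,0.65],[0,4,0,0,0,0,0.65],[0,9,0,0,0,0,0.65],[0,16,0,0,0,0,0.65],[0,25,0,0,0,0,0.65],[0,36,0,0,0,0,0.65],[0,48,0,0,0,0,0.65],[0,60,0,0,0,0,0.65]]' 29;  python3 -m pendant '[[0,12,0,0,0,0,0.65],[0,24,0,0,0,0,0.65],[0,36,0,0,0,0,0.65],[0,48,0,0,0,0,0.65],[0,60,0,0,0,0,0.65],[0,72,0,0,0,0,0.65],[0,84,0,0,0,0,0.65],[0,96,0,0,0,0,0.65]]'; python3 -c "
from h import *
st()"
```

```text
time: 18.67
tcp_pos: [0.381, -0.146, -0.0062]
tcp_rot: [0.0, 0.991, -0.131, 0.0]
wrist_force: [0.6, -0.7, -0.9]
gripper_width: 0.483
time: 19.33
tcp_pos: [0.3558, -0.2389, -0.0062]
tcp_rot: [0.0, 0.991, -0.131, 0.0]
wrist_force: [0.6, -0.6, -1.0]
gripper_width: 0.488
t 19.33 tcp [ 0.3558 -0.2389 -0.0062] ry 74.89 zt [ 0.e+00 -3.e-04 -1.e+00] F [ 0.56 -0.6  -1.05] M [-0.19  0.02  0.01] w 45.43
```

```bash
python3 -m pendant '[[0,11,0,0,0,0,0.65],[0,21,0,0,0,0,0.65],[0,29,0,0,0,0,0.65],[0,35,0,0,0,0,0.65],[0,38,0,0,0,0,0.65],[0,40,0,0,0,0,0.65],[0,40,0,0,0,0,0.65]]' ; python3 -c "
from h import *
st()
im=snap('top','t20'); crop(im,230,140,400,290,4.5,'t20c',.6);im=snap('side','s20'); crop(im,260,160,480,300,3.5,'s20c',.6)"
```

```text
time: 19.92
tcp_pos: [0.346, -0.2762, -0.0063]
tcp_rot: [-0.0, 0.991, -0.131, -0.0]
wrist_force: [-0.5, -1.2, -2.1]
gripper_width: 0.487
t 19.92 tcp [ 0.346  -0.2762 -0.0063] ry 74.92 zt [-1.e-04  1.e-04 -1.e+00] F [-0.54 -1.24 -2.1 ] M [-0.19  0.14  0.01] w 45.26
```

View pics/t20c.png

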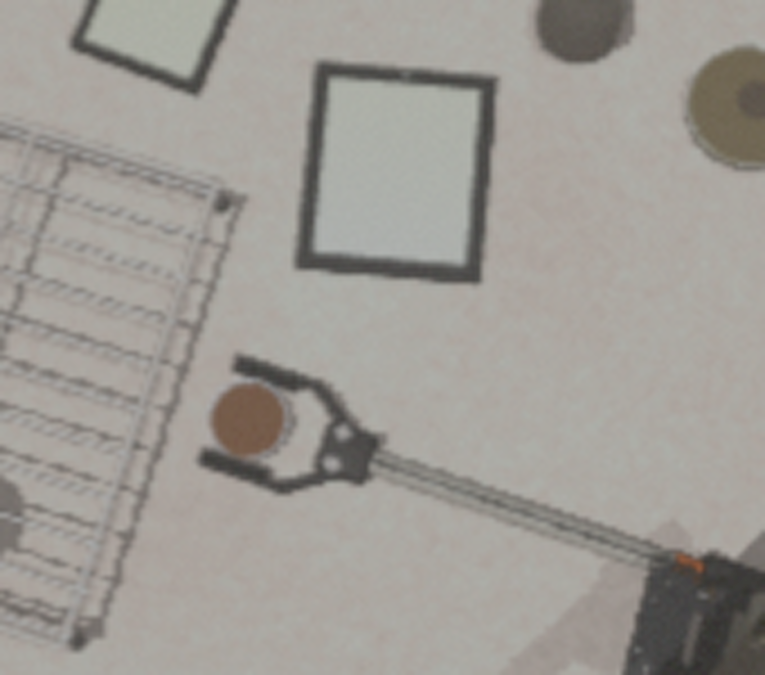

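View pics/s20c.png

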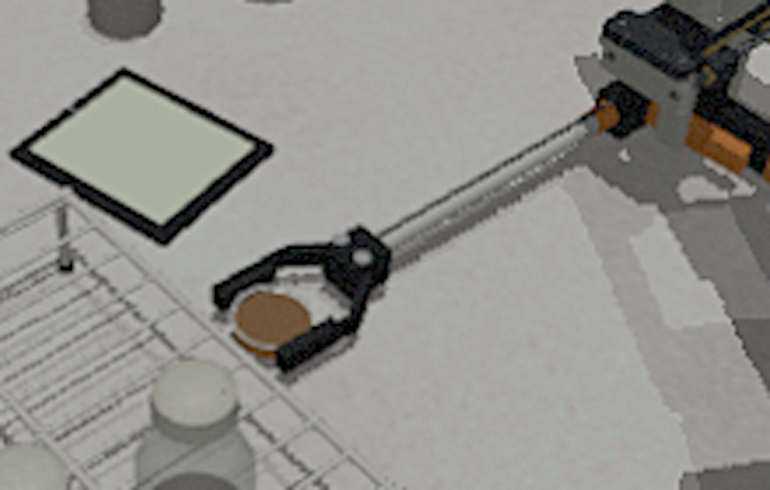

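Run:
```python
from h import *
t=cv2.imread('pics/t20.png').astype(int); s=cv2.imread('pics/s20.png').astype(int)
def cen(im,x0,y0,x1,y1):
    c=im[y0:y1,x0:x1]; m=(c[:,:,2]-c[:,:,0]>25); ys,xs=np.nonzero(m); return xs.mean()+x0,ys.mean()+y0,m.sum(),(xs.min()+x0,xs.max()+x0,ys.min()+y0,ys.max()+y0)
a=cen(t,270,215,300,250); b=cen(s,320,235,355,265); print(a,b)
P,e=tri(a[:2],b[:2]); print('tri',P,e, plane('top',[a[:2]],.018),plane('side',[b[:2]],.018))
D=np.array([.2605,.9655]);N=np.array([-.9655,.2605]);c=np.array([.530,.2467])
d=P[:2]-c; print('shelf x,y',d@D,d@N)
pad=np.array([.6736,-.0337]); print('pad shelf',(pad-c)@D,(pad-c)@N)
print('move',pad-P[:2]); 
# shaft direction now
f=lambda u,v:(230+u/4.5-.4,140+v/4.5-.4)
Q=plane('top',[f(380,462),f(670,555)],.033); q=Q[0]-Q[1]; print('reacher yaw',np.degrees(np.arctan2(q[1],q[0])))
o=sensors.get_obs()['tcp_pos']; plan(np.r_[o[:2]+pad-P[:2],o[2]+.018])
```

```text
(np.float64(284.62051282051283), np.float64(233.05128205128204), np.int64(195), (np.int64(277), np.int64(292), np.int64(226), np.int64(241))) (np.float64(336.9433962264151), np.float64(251.3056603773585), np.int64(265), (np.int64(327), np.int64(348), np.int64(244), np.int64(261)))
tri [0.49752731 0.06257724 0.01728314] 0.0029228268709304618 [[0.49612076 0.06190519 0.018     ]] [[0.49858801 0.06359664 0.018     ]]
shelf x,y -0.1862296620979041 -0.016611599644704555
pad shelf -0.2333184 -0.21168999999999996
move [ 0.17607269 -0.09627724]
reacher yaw 73.69356589849961
shift [195.   47.2 -18.1] turn [0. 0. 0.] rows>= 5.0
```

```bash
python3 -m pendant '[[0,2,-2,0,0,0,0.65],[0,6,-6,0,0,0,0.65],[0,14,-11,0,0,0,0.65],[4,24,-15,0,0,0,0.65],[11,34,-17,0,0,0,0.65],[22,42,-18,0,0,0,0.65],[36,46,-18,0,0,0,0.65],[52,47,-18,0,0,0,0.65]]' 29;  python3 -m pendant '[[17,0,0,0,0,0,0.65],[34,0,0,0,0,0,0.65],[51,0,0,0,0,0,0.65],[68,0,0,0,0,0,0.65],[85,0,0,0,0,0,0.65],[102,0,0,0,0,0,0.65],[117,0,0,0,0,0,0.65],[129,0,0,0,0,0,0.65]]';  python3 -m pendant '[[9,0,0,0,0,0,0.65],[14,0,0,0,0,0,0.65],[16,0,0,0,0,0,0.65],[16,0,0,0,0,0,0.65],[16,0,0,0,0,0,0.65]]'; python3 -c "
from h import *
st()
im=snap('top','t21'); crop(im,270,120,440,270,4.5,'t21c',.6);im=snap('side','s21'); crop(im,240,120,460,260,3.5,'s21c',.6)"
```

```text
time: 20.68
tcp_pos: [0.3844, -0.3374, 0.0126]
tcp_rot: [0.001, 0.991, -0.132, 0.001]
wrist_force: [-0.0, -0.0, -1.2]
gripper_width: 0.489
time: 21.35
tcp_pos: [0.51, -0.3701, 0.0122]
tcp_rot: [0.0, 0.991, -0.131, 0.001]
wrist_force: [-0.1, 1.1, -1.7]
gripper_width: 0.49
time: 21.77
tcp_pos: [0.5236, -0.3729, 0.0116]
tcp_rot: [-0.0, 0.991, -0.131, -0.0]
wrist_force: [-0.0, 0.3, -1.7]
gripper_width: 0.486
t 21.77 tcp [ 0.5236 -0.3729  0.0116] ry 74.91 zt [-4.e-04  2.e-04 -1.e+00] F [-0.01  0.35 -1.69] M [-0.16  0.14  0.01] w 45.22
```

View pics/t21c.png

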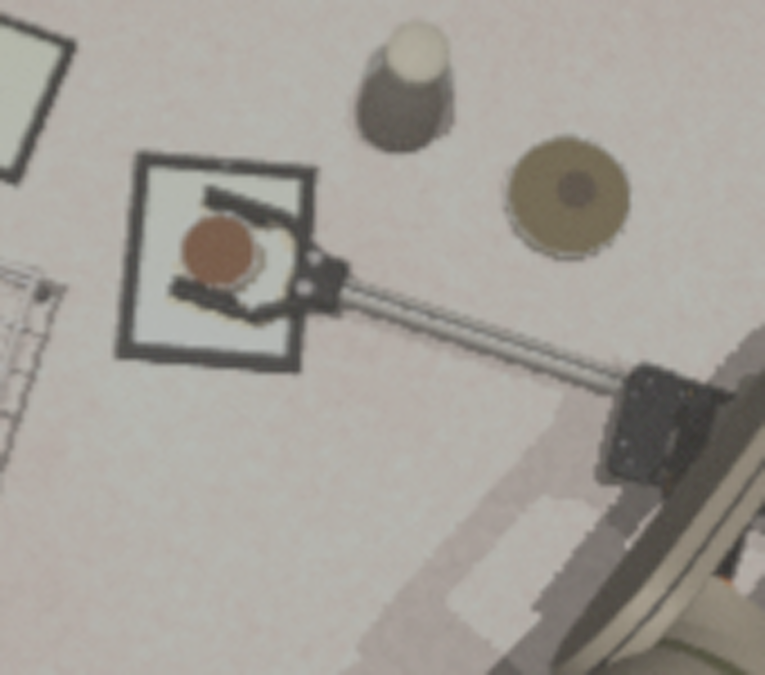

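View pics/s21c.png

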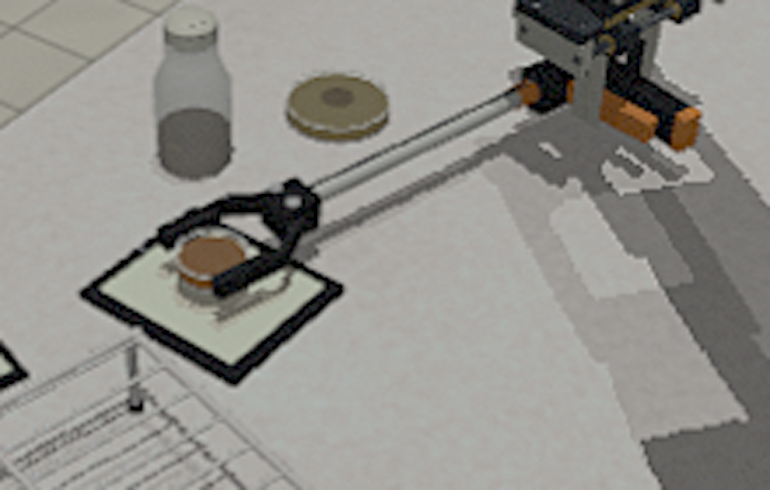

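Run:
```python
from h import *
t=cv2.imread('pics/t21.png').astype(int); s=cv2.imread('pics/s21.png').astype(int)
def cen(im,x0,y0,x1,y1):
    c=im[y0:y1,x0:x1]; m=(c[:,:,2]-c[:,:,0]>25); ys,xs=np.nonzero(m); return xs.mean()+x0,ys.mean()+y0,m.sum(),(xs.min()+x0,xs.max()+x0,ys.min()+y0,ys.max()+y0)
a=cen(t,300,160,335,190); b=cen(s,285,180,315,207); print(a,b)
P,e=tri(a[:2],b[:2]); print('tri',P,e)
pad=np.array([.6736,-.0337]); w=np.radians(-4.2)
d=P[:2]-pad; print('pad frame',d[0]*np.cos(w)+d[1]*np.sin(w),-d[0]*np.sin(w)+d[1]*np.cos(w))
o=sensors.get_obs()['tcp_pos']; plan(np.r_[o[:2]+pad-P[:2],o[2]])
```

```text
(np.float64(318.40816326530614), np.float64(175.23979591836735), np.int64(196), (np.int64(311), np.int64(334), np.int64(168), np.int64(182))) (np.float64(299.43575418994413), np.float64(193.23463687150837), np.int64(179), (np.int64(291), np.int64(309), np.int64(187), np.int64(201)))
tri [ 0.67692635 -0.03555698  0.03379951] 0.002957211539856621
pad frame 0.0034534152817256403 -0.001608372555529655
shift [-3.7 -0.9  0. ] turn [0. 0. 0.] rows>= 1.0
```

```bash
python3 -m pendant '[[0,0,1,0,0,0,0.65],[0,0,4,0,0,0,0.65],[0,0,8,0,0,0,0.65],[0,0,11,0,0,0,0.65],[0,0,13,0,0,0,0.65],[0,0,14,0,0,0,0.65],[0,0,14,0,0,0,0.65],[0,0,14,0,0,0,0.65]]' 29; python3 -c "
from h import *
st()"; python3 -m pendant '[[0,0,1,0,0,0,0.65],[0,0,1.5,0,0,0,0.65],[0,0,1.5,0,0,0,0.65]]'>/dev/null; python3 -c "
from h import *
st()"; python3 -m pendant '[[0,0,0.5,0,0,0,0.65],[0,0,1,0,0,0,0.65],[0,0,1,0,0,0,0.65]]' >/dev/null; python3 -c "
from h import *
st();im=snap('side','s22'); crop(im,270,150,370,230,8,'s22c',.6)"
```

```text
time: 22.53
tcp_pos: [0.524, -0.3727, -0.0023]
tcp_rot: [-0.0, 0.991, -0.131, -0.0]
wrist_force: [0.5, 0.9, -1.9]
gripper_width: 0.485
t 22.53 tcp [ 0.524  -0.3727 -0.0023] ry 74.93 zt [-1.e-04  1.e-04 -1.e+00] F [ 0.48  0.89 -1.86] M [-0.17  0.06 -0.05] w 45.08
t 22.78 tcp [ 0.524  -0.3727 -0.0038] ry 74.92 zt [-0. -0. -1.] F [-1.18  0.54 -1.85] M [-0.19  0.12 -0.03] w 45.45
t 23.03 tcp [ 0.524  -0.3727 -0.0048] ry 74.93 zt [-1.e-04  1.e-04 -1.e+00] F [-0.23 -0.39 -2.64] M [-0.2   0.05 -0.03] w 45.3
```

View pics/s22c.png

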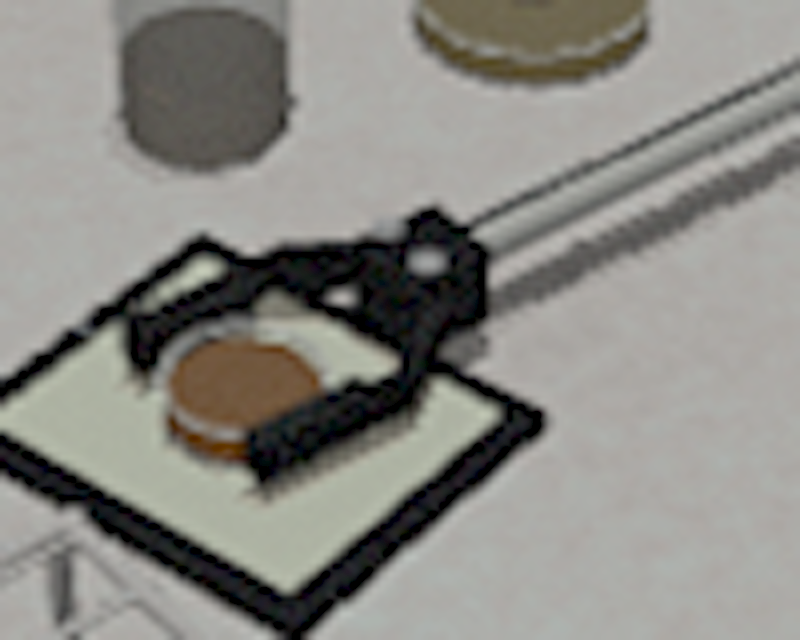

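```bash
for k in 1; do :; done; python3 -m pendant '[[0,0,0.5,0,0,0,0.65],[0,0,1,0,0,0,0.65],[0,0,1,0,0,0,0.65]]' >/dev/null; python3 -c "
from h import *
st()"; python3 -m pendant '[[0,0,0.5,0,0,0,0.65],[0,0,1,0,0,0,0.65],[0,0,1,0,0,0,0.65]]' >/dev/null; python3 -c "
from h import *
st()"; python3 -m pendant '[[0,0,0.5,0,0,0,0.65],[0,0,0.8,0,0,0,0.65],[0,0,0.8,0,0,0,0.65]]' >/dev/null; python3 -c "
from h import *
st();im=snap('side','s23'); crop(im,270,150,370,230,8,'s23c',.6)"
```

```text
t 23.33 tcp [ 0.524  -0.3727 -0.0059] ry 74.92 zt [-1.e-04  1.e-04 -1.e+00] F [ 0.48 -0.15 -1.79] M [-0.21  0.13  0.01] w 45.28
t 23.58 tcp [ 0.524  -0.3727 -0.0069] ry 74.92 zt [-1.e-04  1.e-04 -1.e+00] F [ 0.15  0.19 -2.11] M [-0.11  0.05 -0.02] w 44.77
t 23.83 tcp [ 0.5241 -0.3727 -0.0076] ry 74.93 zt [ 0.  0. -1.] F [-0.94 -0.46 -2.05] M [-0.03  0.08  0.01] w 45.54
```

View pics/s23c.png

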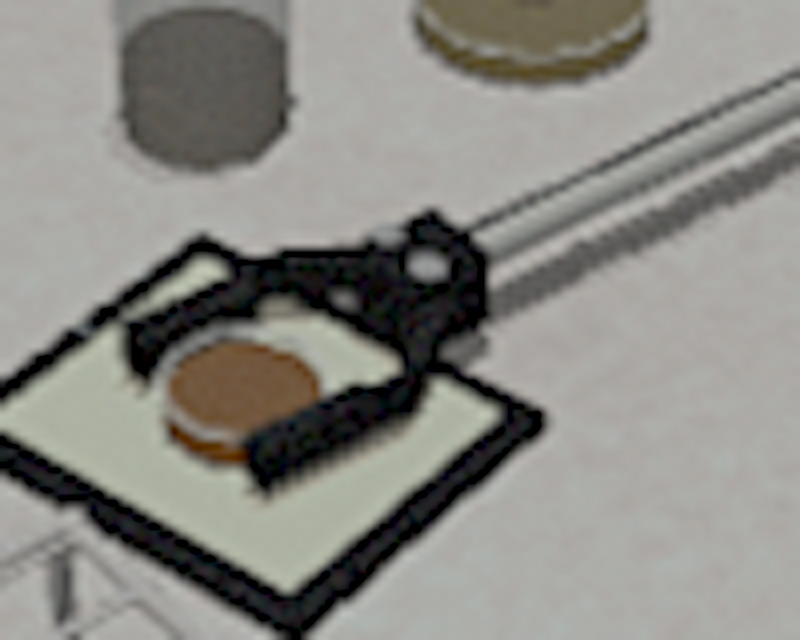

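```bash
python3 -m pendant '[[0,0,0,0,0,0,0.65],[0,0,0,0,0,0,0.65]]' 24 |tail -1; python3 -m pendant '[[0,0,0,0,0,0,0.65],[0,0,0,0,0,0,0.65]]' 20 |tail -1; python3 -m pendant '[[0,0,0,0,0,0,0.65],[0,0,0,0,0,0,0.65]]' 17 |tail -1; python3 -c "
from h import *
st();im=snap('top','t24'); crop(im,290,140,380,210,8,'t24c',.6)"
```

```text
gripper_width: 0.5
gripper_width: 0.51
gripper_width: 0.512
t 24.38 tcp [ 0.5241 -0.3727 -0.0075] ry 74.93 zt [ 1.e-04 -0.e+00 -1.e+00] F [-0.53  0.01 -1.34] M [-0.06  0.05  0.  ] w 47.57
```

View pics/t24c.png

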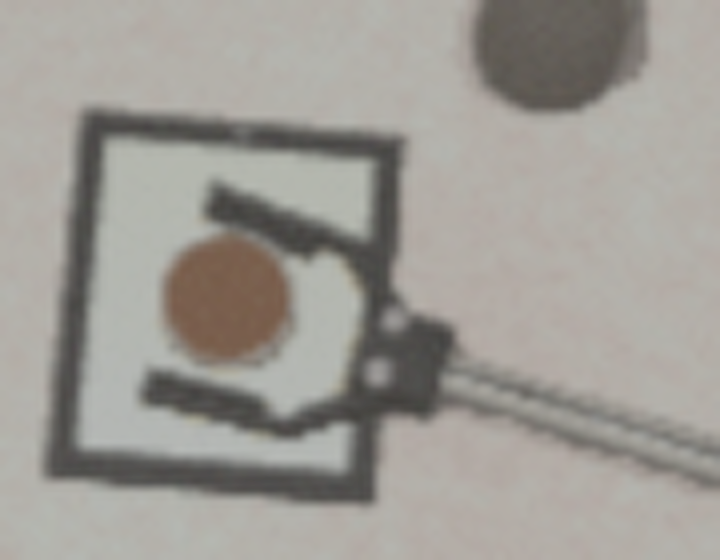

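```bash
python3 -m pendant '[[2,0,0,0,0,0,0.65],[4,0,0,0,0,0,0.65],[4,0,0,0,0,0,0.65]]' 17 |tail -1; python3 -m pendant '[[2,0,0,0,0,0,0.65],[3,0,0,0,0,0,0.65],[3,0,0,0,0,0,0.65]]' 15 |tail -1; python3 -c "
from h import *
st();im=snap('top','t25'); crop(im,290,140,380,210,8,'t25c',.6)"
```

```text
gripper_width: 0.511
gripper_width: 0.55
t 24.93 tcp [ 0.5311 -0.3746 -0.0075] ry 74.93 zt [ 1.e-04 -1.e-04 -1.e+00] F [ 0.13 -1.16 -0.59] M [-0.05  0.02 -0.07] w 51.15
```

View pics/t25c.png

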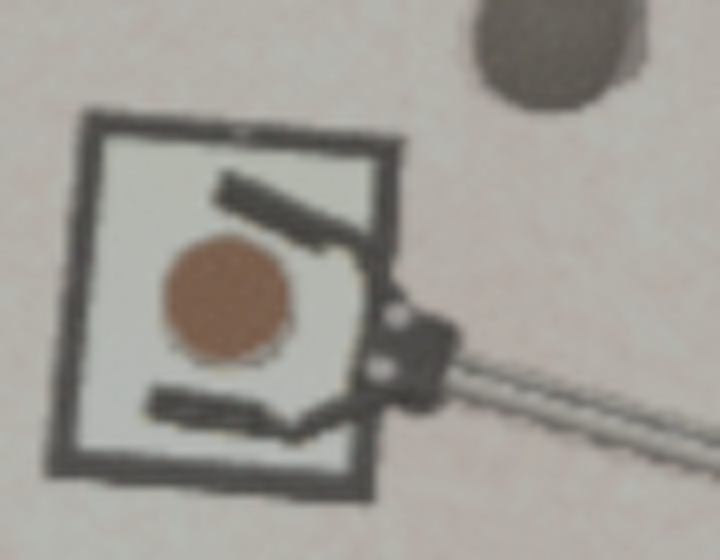

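```bash
python3 -m pendant '[[2,0,0,0,0,0,0.65],[4,0,0,0,0,0,0.65],[5,0,0,0,0,0,0.65],[5,0,0,0,0,0,0.65],[5,0,0,0,0,0,0.65]]' 12 |tail -1; python3 -c "
from h import *
st();im=snap('top','t26'); crop(im,290,140,380,210,8,'t26c',.6);im=snap('side','s26'); crop(im,270,150,370,230,8,'s26c',.6)"
```

```text
gripper_width: 0.577
t 25.4 tcp [ 0.5357 -0.3759 -0.0076] ry 74.93 zt [-0. -0. -1.] F [ 0.08  0.34 -1.31] M [-0.07  0.11  0.05] w 53.63
```

View pics/t26c.png

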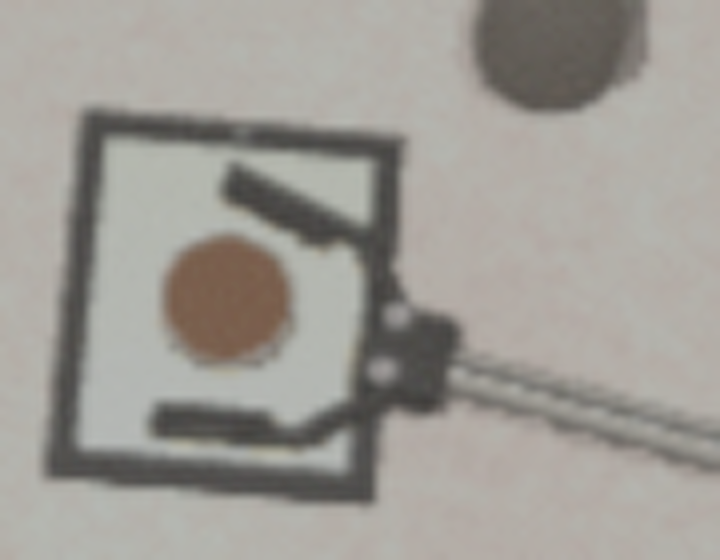

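View pics/s26c.png

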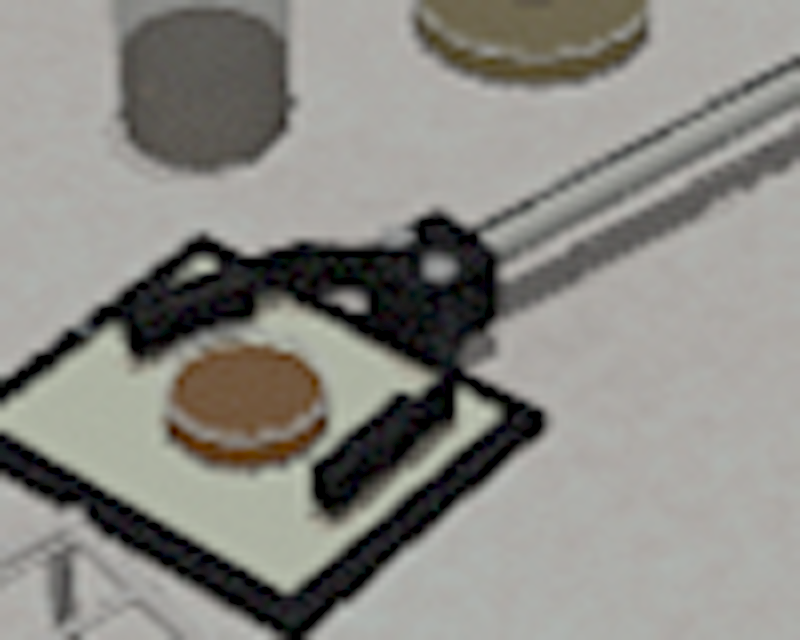

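```bash
python3 -m pendant '[[0,0,-1,0,0,0,0.65],[0,1,-3,0,0,0,0.65],[0,4,-4,0,0,0,0.65],[0,9,-4,0,0,0,0.65],[0,16,-4,0,0,0,0.65],[0,26,-4,0,0,0,0.65],[0,38,-4,0,0,0,0.65],[0,51,-4,0,0,0,0.65]]' 12 ; python3 -c "
from h import *
st();im=snap('top','t27'); crop(im,290,140,380,210,8,'t27c',.6)"
```

```text
time: 26.17
tcp_pos: [0.5219, -0.4264, -0.0036]
tcp_rot: [0.0, 0.991, -0.131, -0.0]
wrist_force: [0.0, 0.6, -1.0]
gripper_width: 0.575
t 26.17 tcp [ 0.5219 -0.4264 -0.0036] ry 74.92 zt [-1.e-04 -1.e-04 -1.e+00] F [ 0.    0.57 -0.98] M [-0.11  0.05 -0.05] w 53.46
```

View pics/t27c.png

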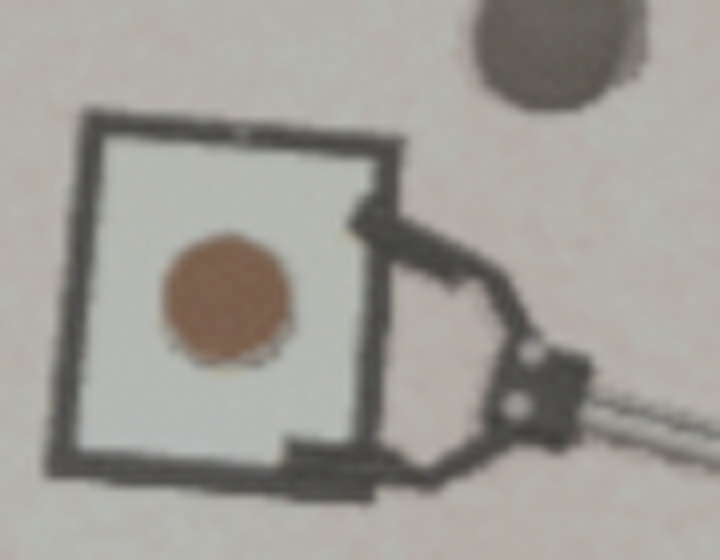

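```bash
python3 -m pendant '[[0,13,0,0,0,0,0.65],[0,27,0,0,0,0,0.65],[0,41,0,0,0,0,0.65],[0,55,0,0,0,0,0.65],[0,68,0,0,0,0,0.65],[0,80,0,0,0,0,0.65],[0,89,0,0,0,0,0.65],[0,95,0,0,0,0,0.65]]' 12 |head -2; python3 -m pendant '[[0,3,0,0,0,0,0.65],[0,4,2,0,0,0,0.65],[0,4,5,0,0,0,0.65],[0,4,9,0,0,0,0.65],[0,4,13,0,0,0,0.65],[0,4,16,0,0,0,0.65],[0,4,17,0,0,0,0.65],[0,4,17,0,0,0,0.65]]' 12; python3 -c "
from h import *
st();im=snap('top','t28'); crop(im,290,120,500,280,3.5,'t28c',.6);im=snap('side','s28'); crop(im,270,90,470,240,4,'s28c',.6)"
```

```text
time: 26.88
tcp_pos: [0.4971, -0.5183, -0.0036]
time: 27.55
tcp_pos: [0.4968, -0.52, -0.0206]
tcp_rot: [-0.0, 0.991, -0.131, -0.0]
wrist_force: [-0.7, 1.5, 0.8]
gripper_width: 0.574
t 27.55 tcp [ 0.4968 -0.52   -0.0206] ry 74.95 zt [-2.e-04  9.e-04 -1.e+00] F [-0.67  1.47  0.83] M [0.65 0.08 0.03] w 53.34
```

View pics/t28c.png

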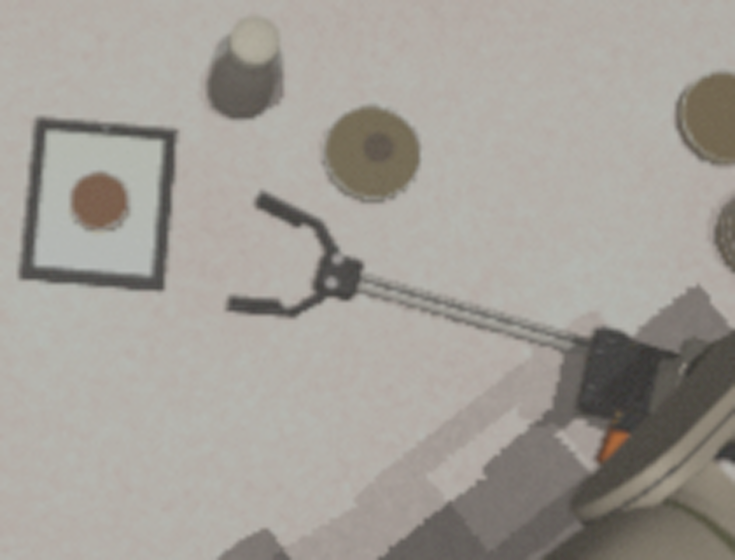

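View pics/s28c.png

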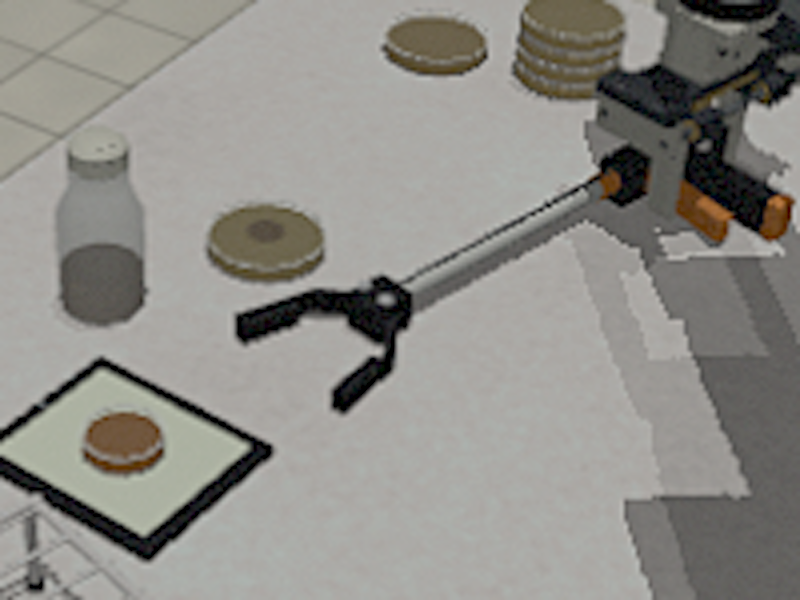

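```bash
python3 -m pendant '[[0,0,0,0,0,0,0.6],[0,0,0,0,0,0,0.5],[0,0,0,0,0,0,0.4],[0,0,0,0,0,0,0.3],[0,0,0,0,0,0,0.15],[0,0,0,0,0,0,0.1],[0,0,0,0,0,0,0.1]]' 6; python3 -c "
from h import *
st();im=snap('side','s29'); crop(im,370,100,490,190,6,'s29c',.6)"
```

```text
time: 28.23
tcp_pos: [0.4966, -0.5208, -0.0205]
tcp_rot: [0.0, 0.991, -0.131, 0.0]
wrist_force: [-0.4, 0.4, -0.1]
gripper_width: 0.843
t 28.23 tcp [ 0.4966 -0.5208 -0.0205] ry 74.92 zt [ 0.e+00 -2.e-04 -1.e+00] F [-0.4   0.45 -0.08] M [ 0.04  0.03 -0.04] w 78.41
```

View pics/s29c.png

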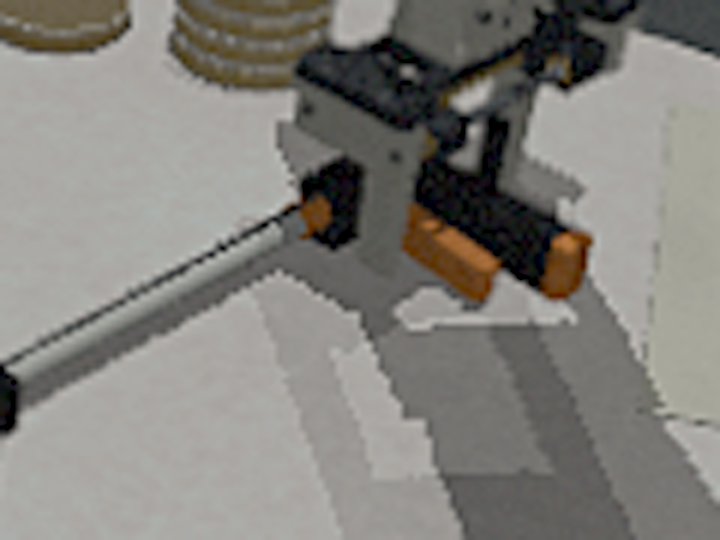

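Released. I'll raise the gripper straight up, clear of the handle, and check everything.

```bash
python3 -m pendant '[[0,0,-3,0,0,0,0.1],[0,0,-10,0,0,0,0.1],[0,0,-25,0,0,0,0.1],[0,0,-50,0,0,0,0.1],[0,0,-80,0,0,0,0.1],[0,0,-105,0,0,0,0.1],[0,0,-118,0,0,0,0.1],[0,0,-120,0,0,0,0.1]]' ; python3 -m pendant '[[0,0,0,0,0,0,0.1],[0,0,0,0,0,0,0.1],[0,0,0,0,0,0,0.1]]'|head -1
python3 - <<'E'
from h import *
st();im=snap('side','s30'); crop(im,270,60,490,240,3.6,'s30c',.6);tm=snap('top','t30'); crop(tm,150,110,480,290,2.4,'t30c',.6)
t=tm.astype(int);s=im.astype(int)
def cen(im,x0,y0,x1,y1):
    c=im[y0:y1,x0:x1]; m=(c[:,:,2]-c[:,:,0]>25); ys,xs=np.nonzero(m); return xs.mean()+x0,ys.mean()+y0
a=cen(t,300,160,335,195); b=cen(s,285,185,315,212); P,e=tri(a,b); pad=np.array([.6736,-.0337]); w=np.radians(-4.2); d=P[:2]-pad
print('dish',P,e,'pad frame',d[0]*np.cos(w)+d[1]*np.sin(w),-d[0]*np.sin(w)+d[1]*np.cos(w))
E
```

```text
time: 28.95
tcp_pos: [0.4986, -0.523, 0.1056]
tcp_rot: [0.003, 0.991, -0.131, 0.003]
wrist_force: [0.1, -0.7, 1.3]
gripper_width: 0.899
time: 29.2
t 29.2 tcp [ 0.4956 -0.5195  0.0967] ry 74.92 zt [-0.0025  0.003  -1.    ] F [ 0.43 -0.11 -0.44] M [ 0.01  0.04 -0.03] w 83.59
dish [ 0.6753207  -0.03435075  0.01441127] 0.0007396851788795724 pad frame 0.00176373897280841 -0.0005229843697623219
```

View pics/s30c.png

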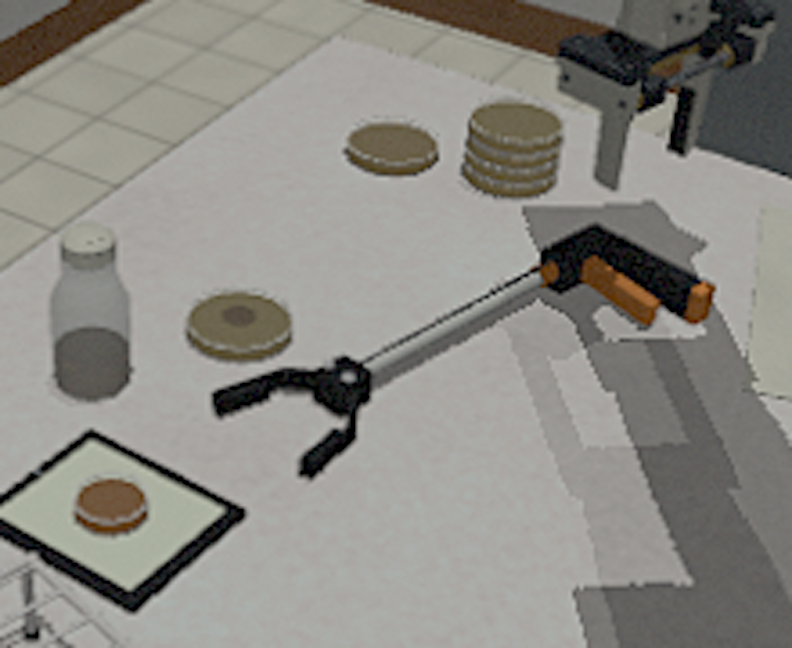

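View pics/t30c.png

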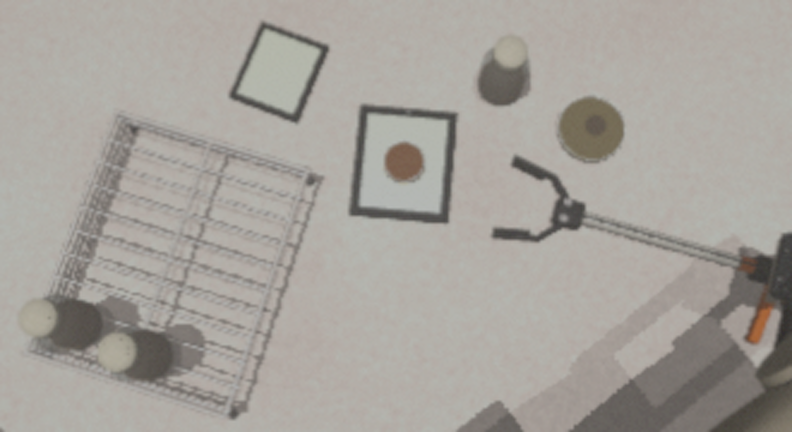

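Run:
```python
from h import *
a=cv2.imread('pics/top0.png',0).astype(np.float32);b=cv2.imread('pics/t30.png',0).astype(np.float32)
for n,(x0,y0,x1,y1) in dict(bottles_ab=(155,228,235,272),c=(345,120,375,156),big=(378,146,414,182)).items():
    print(n,cv2.phaseCorrelate(a[y0:y1,x0:x1].copy(),b[y0:y1,x0:x1].copy()))
order.job_done()
```

```text
bottles_ab ((0.007699719045511699, 0.37574081845033547), 0.9907553468810187)
c ((-0.06721380207994976, 0.06993815090308075), 0.9833858829957468)
big ((-0.0020751266969938342, 0.04042130247543341), 1.0179931545331153)
the job is handed in; nothing more can be done
```

The dish is on the lit panel of the 150 × 130 mm light pad and the reacher is lying on the bench. I handed the job in at about 29 s; `job_done` reports no verdict.

**What I did:** I took the reacher by its handle, slid the open jaws under the shelf and squeezed to 29 N at the grip, which I estimate put 2 to 3.5 N on each pad. I lifted the dish about 9 mm, drew it out, set it down in 1 mm steps and opened the jaws while shifting the tool to follow them. Then I backed off and laid the reacher down.

**Last checks:**
- **Dish:** about 2 mm from the panel's centre in two views, and it looks level.
- **Reacher:** it looks flat with jaws open, about 50 mm clear of the pad. I judged this by eye and measured no angle.
- **Bystanders:** between the first and last top pictures the bottles and big dish shifted by less than 0.4 pixel (about 1 mm).

**What disagreed or went wrong:**
- **Reported height:** the reported TCP height did not match the real fingertips. They touched the bench at a reading of −22.5 mm, about 40 mm off the stated geometry. Finding this cost one empty closing above the handle and a touch-down that peaked at about 44 N on the wrist. I took that to be the fingertips on the bench, not the gripper's body.
- **First grip:** at y ≈ 62 mm with 8 N the reacher rolled about 13° on lifting. I put it down and re-gripped at y ≈ 40 mm with 12 N, which held it to about 3°.
- **Squeezing:** the reacher turned about 3° as the trigger closed, which slid the dish some 14 mm along the bench before both pads held it.
- **Not measured:** pad forces could not be read directly. I inferred them from grip force and opening.

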